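Stow the shoemaker's hand tools in the tab-locked tray

ROBOT

A 6-joint arm with a two-finger parallel gripper is mounted at the origin on the work surface. World frame = base frame: x ahead of the robot, y to its left, z up, the work surface at z = 0. Lengths are in m, angles in degrees, forces in N, time in s.
With the tool pointing down it reaches from about 0.25 to 0.725 m from the base axis. Payload 9.7 kg.
Tool frame: the origin (TCP) lies at the very end of the fingers, on their centre line; the grasp point (between the pads) lies 19 mm behind it; z points along the fingers, y is the line along which they close (so a half turn about z gives the same grasp; the last joint's range is limited). The gripper opens to 85 mm and grips with 20 to 120 N. Pads are 22 mm wide; open, the fingers measure 114 mm over their backs; the gripper's body (76 mm by 85 mm) begins 54 mm behind the grasp point. The pads swing forward as they close: fully open they stand 13 mm farther back than shut.
Start: joints at [76.261, 4.979, 10.078, 95.1, 0, 90], TCP at [0.131, 0.534, 0.231] pointing down, gripper open.
Joint ranges: [-179.16, 179.16], [-48.56, 103.87], [-65.8, 70.77], [-126.05, 130.52], [-82.76, 87.17], [-180, 180]. Speed limits (degrees/s): [127.2, 127.2, 147.25, 180, 180, 180].

INTERFACE

Orientations are given as [roll, pitch, yaw] about the fixed x, y, z axes, in that order (R = Rz(yaw) Ry(pitch) Rx(roll)).
In Python, from workcell import bot gives the robot as it stands.
- The arm moves only by the tool arm_command, never from a script. Its argument "series" is a list of rows, each a list of 4 numbers: the shift along the tool's x, y, z in m, then the turn about the tool's z in rad. A call has exactly 5 rows; each row is the pose to reach, as a shift and turn from the pose commanded when the call began, along the tool's axes at that moment; what a row does not reach only later rows make up. A row lasts 1/10 s, in which the tool goes at most 50 mm and 8.59 degrees, less where a joint would pass 70% of its speed; a pose out of reach is approached as far as the arm can. A call with a gripper value outside its range is refused whole. "hand" is the finger opening in m, from 0 to 0.0854, set as the call begins (left out, the last holds). The fingers move at their own pace and stop on an object; "grip_force" is the grip in N (left out, the last holds). Time passes only in rows, so rows that repeat a pose let the fingers close, or fill a call up. It gives the time, the measured TCP pose, the force, the opening and the grip force at its end, in the units of the state.
- bot.get_obs(): the state, without advancing time (a new reading comes with each control period).
- bot.camera(name): name is "scene" or "top" or "wrist"; returns a dict with "color" (480x640x3 uint8, blue, green, red), "camera_matrix" (3x3 intrinsics, pixels), "xyz" and "orientation" of the camera in the world; the wrist camera has in their place "T_tool_cam" (4x4, takes a point from camera to tool coordinates, whose origin is the TCP and whose axes are the flange's). Camera axes: x right, y up, looking along -z (the intrinsics and any distortion apply to the point x, -y, -z); pixel columns grow to the right and rows downward; lengths in m; the calibration is good to about 2 mm. A picture is of the moment at which its call begins: read the wrist's pose just before it. There is no depth.
- bot.job_done(): hands the job in; it is judged then, once.
Trained networks look in the newest picture that a camera, given by its name, has taken for a name from the list of things; names that differ only in an ending like _2 or _b are one class to them, and where a whole thing is asked for, a point or a joint stands for the part that bears it (a point fixed in the world has none). Each returns a list of dicts, best first, with "confidence" (0 to 1); they miss things now and then, are a little off and sometimes report something else, mostly with a low value. They report only what shows in the picture. A call takes as long as a camera call. They do not tell look-alikes from the thing itself.
- bot.find_in(camera, target): "location" ([column, row] in pixels, amid what is visible of it).
- bot.mark_of(camera, target): "location" ([column, row] in pixels: a listed point, or the origin of a listed thing).
The state is a dict: "time": time; "q": joint angles; "qd": joint speeds; "joint_efforts": joint torques, N m; "ee_pos": TCP position; "tcp_rot": TCP orientation; "wrist_force": force on the tool from outside, world axes, zero at the start; "torque": the same for the moment, N m; "opening": finger opening in m; "grasp_force": force on a finger pad.
Only numpy, scipy, OpenCV 4.12 (cv2) and the standard library are available. Lean on these libraries where they do the work, as an engineer would, in place of code of your own. Each camera call takes 0.05 s, during which the arm holds its last target. There are 200 camera calls.

TASK

Pinch the two orange tabs on the tray's knob and turn it to swing the yellow keeper bar fully open, then lay every hand tool on the bench flat in the tray, one to a lane, all with the butt of the handle towards the red rim. Then pinch and turn the knob back so that the bar lies across the tools, fully closed and latched with both tabs sprung out, and leave the bottle, glue pot and tape dispenser where they stand.

Things in the scene. Friction and masses are not known exactly. Their poses are not given: they have to be found in the camera images.
- tray: Fixed wooden tray, 200 (x) x 290 (y) mm; origin: centre of its underside, on the table. Floor top 6 mm above the table; rim 8 mm thick, its top 16 mm above the table, RED on the -x side, brown elsewhere. Five grey-floored lanes along its x, centred at tray y = -66, -22, 22, 66, 110 mm. The tab-lock knob stands at tray x 0, y -114 mm.
- lane_mid (a point): Middle of the middle lane (tray x 0, y 22 mm) on the floor; axes as the tray's. Lanes are 184 mm long and 34 mm wide between wooden fins 10 mm thick, 16 mm above the table, that stand only at tray x -90 to -45 and 35 to 80 mm, leaving room for fingers. A tool lies well with its handle's centre at tray x = -25 mm (-50 to 0).
- knob_grip (a point): On the knob's upright axis, 56 mm above the table, amid its ORANGE tabs (43 to 68 mm above the table). Turns with the knob: z up, +y along the yellow keeper bar, tabs stick out along +x and -x. Tab faces are 18 mm wide, 58 mm apart at rest, 40 mm fully pressed. Black core between them 66 mm high; black disc below, radius 24 mm, its top 41 mm up; metal base under that, radius 31 mm.
- keeper (a joint): Angle (rad) of the knob and its keeper bar. 0 = closed, bar across the lanes along tray +y; grows clockwise seen from above to 1.4 = open, bar nearly along tray +x. Latched at 0 and 1.4 (0.07 play); turns (0.06 N m) only with both tabs pressed 6 mm or more. Let go at either end, the tabs spring out and latch; part-way it stays there, tabs half in.
- tab_a (a joint): Travel (m) of the orange tab on the knob's +x side: 0 = standing out (latched), 0.0055 = just clear of its notch, 0.009 = fully pressed. Spring: 3 N at first, 6.6 N fully pressed.
- tab_b (a joint): The same for the tab on the knob's -x side.
- keeper_tip (a point): Free end of the yellow keeper bar (16 mm wide, 32 to 39 mm above the table, above tools lying in the lanes), 240 mm from the knob's axis.
- awl: Loose hand tool, about 90 g, may be absent: light-wood handle, thin round steel point 6 mm thick. Square handle 80 x 20 x 20 mm, brass band near its working end; origin: the handle's centre (10 mm above what it lies on); +x points to the working end, 90 mm away; the plain butt is at -40 mm. Balances 3 to 15 mm ahead of the origin.
- awl_tip (a point): Tip of the working end of the awl, on its axis, 90 mm from the handle's centre.
- knife: Loose hand tool, about 90 g, may be absent: blue handle, flat steel blade 16 x 3 mm. Square handle 80 x 20 x 20 mm, brass band near its working end; origin: the handle's centre (10 mm above what it lies on); +x points to the working end, 90 mm away; the plain butt is at -40 mm. Balances 3 to 15 mm ahead of the origin.
- knife_tip (a point): Tip of the working end of the knife, on its axis, 90 mm from the handle's centre.
- punch: Loose hand tool, about 90 g, may be absent: green handle, dark round steel shank 14 mm thick. Square handle 80 x 20 x 20 mm, brass band near its working end; origin: the handle's centre (10 mm above what it lies on); +x points to the working end, 90 mm away; the plain butt is at -40 mm. Balances 3 to 15 mm ahead of the origin.
- punch_tip (a point): Tip of the working end of the punch, on its axis, 90 mm from the handle's centre.
- rasp: Loose hand tool, about 90 g, may be absent: black handle, dark flat steel blade 12 x 6 mm. Square handle 80 x 20 x 20 mm, brass band near its working end; origin: the handle's centre (10 mm above what it lies on); +x points to the working end, 90 mm away; the plain butt is at -40 mm. Balances 3 to 15 mm ahead of the origin.
- rasp_tip (a point): Tip of the working end of the rasp, on its axis, 90 mm from the handle's centre.
- creaser: Loose hand tool, about 90 g, may be absent: dark-wood handle, narrow brass shank with a 14 mm wide brass end. Square handle 80 x 20 x 20 mm, brass band near its working end; origin: the handle's centre (10 mm above what it lies on); +x points to the working end, 90 mm away; the plain butt is at -40 mm. Balances 3 to 15 mm ahead of the origin.
- creaser_tip (a point): Tip of the working end of the creaser, on its axis, 90 mm from the handle's centre.
- bottle: Bystander: amber glass bottle with yellow cap, 72 mm across, 190 mm tall; origin at the centre of its underside.
- glue_pot: Bystander: yellow glue pot, 70 mm across, 70 mm tall; origin at the centre of its underside.
- tape_dispenser: Bystander: black tape dispenser, 70 x 150 mm, 75 mm tall; origin at the centre of its underside.
Not all that is in view belongs to the job. Of the things that look like the punch, take the one that is farthest to the robot's right at the start.

How it is judged:
By the outcome, as a careful person would: the job done as asked, in the order asked, and still so for the second after the job is handed in, with the robot touching nothing.
Of awl, knife, punch, rasp, creaser only 3 to 5 are there at a start; the rules pass over those that are not, and their reading is None.
At some moment in a run one of awl, knife, punch, rasp, creaser may be knocked a few centimetres aside while the robot is not near it.
Once in a run the grip may slacken for a moment while it holds something.
It also fails if it takes over 210 s, if anything falls off the work surface, if the arm or the gripper's body presses on something with over 40 N, if the wrist force passes 120 N, or if a joint passes its speed limit or range.

## Working session

There is one attempt and no reset: what is moved stays moved. The work goes in short steps, Python scripts to look and compute and a tool call to move; the robot and the scene stay as the last step left them, time stands still between calls to the robot, and variables do not carry over. Pictures are saved under pics/ and viewed, at most 14 in all, crops included, and the job is handed in when it is done.

Besides the shell and the picture viewer there is one more tool, called as name(argument=value, ...) on one line, values as JSON. arm_command: Moves the arm, as the interface text tells. Its arguments: {"type":"object","properties":{"series":{"type":"array"},"hand":{"type":"number"},"grip_force":{"type":"number"}},"required":["series"]}

```bash
mkdir -p pics; ls
cat > h.py <<'E'
import numpy as np, cv2
from scipy.spatial.transform import Rotation as R
from workcell import bot
NAMES=['awl','knife','punch','rasp','creaser']
def cam(name):
    o=bot.get_obs(); c=bot.camera(name)
    K=np.array(c['camera_matrix'],float)
    if name=='wrist':
        T=np.eye(4); T[:3,:3]=R.from_euler('xyz',o['tcp_rot'],degrees=True).as_matrix(); T[:3,3]=o['ee_pos']
        W=T@np.array(c['T_tool_cam'])
        Rm,p=W[:3,:3],W[:3,3]
    else:
        p=np.array(c['xyz'],float); ori=np.array(c['orientation'],float)
        Rm=ori if ori.shape==(3,3) else R.from_euler('xyz',ori,degrees=True).as_matrix()
    return dict(img=c['color'],K=K,R=Rm,p=p,c=c)
def ray(c,uv,z):
    K=c['K']; D=c['c'].get('distortion')
    n=cv2.undistortPoints(np.array([[uv]],float),K,None if D is None else np.array(D,float))[0,0]
    d=c['R']@np.array([n[0],-n[1],-1.]); t=(z-c['p'][2])/d[2]
    return c['p']+t*d
def proj(c,P):
    q=c['R'].T@(np.array(P,float)-c['p']); q=q*[1,-1,-1]
    v=c['K']@(q/q[2]); return v[:2]
E
python3 - <<'E'
from h import *
print(bot.get_obs())
for n in ['top','scene','wrist']:
    c=cam(n); cv2.imwrite(f'pics/{n}0.png',c['img'])
    print(n,[k for k in c['c']],c['p'],c['K'].tolist(),c['c'].get('orientation'),c['c'].get('T_tool_cam'), c['c'].get('distortion'))
    for t in NAMES+['tray','lane_mid','knob_grip','keeper_tip','bottle','glue_pot','tape_dispenser']:
        z={'lane_mid':.006,'knob_grip':.056,'keeper_tip':.036}.get(t,.01 if t in NAMES else 0)
        for m in [t]+([t+'_tip'] if t in NAMES else []):
            r=bot.mark_of(n,m)
            print(m,[(np.round(x['location']).tolist(),round(x['confidence'],2),ray(c,x['location'],z).round(3)[:2].tolist()) for x in r])
E
```

```text
pics
{'time': 0.0, 'q': array([ 7.62599620e+01,  5.01188952e+00,  1.00326216e+01,  9.51007886e+01,
       -1.13935732e-03,  9.00021083e+01]), 'qd': array([-0.03996301, -0.10016575, -0.10494648, -0.0320482 ,  0.03130494,
       -0.08667239]), 'joint_efforts': array([ 5.94801513e-04, -5.20389783e+01,  4.64797497e+01,  1.65480649e-02,
        2.34681502e-04,  1.30988332e-05]), 'ee_pos': array([0.13058076, 0.53401784, 0.2305591 ]), 'tcp_rot': array([-1.79919943e+02,  1.14230199e-03,  1.66257855e+02]), 'wrist_force': array([-0.56882353, -0.06518436,  0.11668728]), 'torque': array([0.02266394, 0.0029964 , 0.04384172]), 'grasp_force': 0.0, 'opening': 0.08537432391987167}
top ['color', 'camera_matrix', 'xyz', 'orientation'] [0.4556998  0.06811839 1.46615987] [[578.5202480524158, 0.0, 322.8127329035631], [0.0, 578.5202480524158, 236.90030841925045], [0.0, 0.0, 1.0]] [  4.2126559    0.27820051 -91.39743566] None None
awl [([487.0, 246.0], 0.67, [0.529, -0.34]), ([441.0, 205.0], 0.47, [0.636, -0.229])]
awl_tip [([455.0, 243.0], 0.54, [0.538, -0.26]), ([136.0, 298.0], 0.54, [0.421, 0.545])]
knif
[... 3054 characters left out ...]
cam'] [0.05315295 0.55370064 0.37312412] [[342.26112038286334, 0.0, 321.2471934080809], [0.0, 342.26112038286334, 236.49871452417517], [0.0, 0.0, 1.0]] None [[-4.60262378e-04  9.49657172e-01  3.13290670e-01  7.98756049e-02]
 [ 9.99999837e-01  3.30939555e-04  4.65967216e-04  4.82108109e-04]
 [ 3.38828834e-04  3.13290833e-01 -9.49657169e-01 -1.41820843e-01]
 [ 0.00000000e+00  0.00000000e+00  0.00000000e+00  1.00000000e+00]] None
awl []
awl_tip []
knife []
knife_tip []
punch []
punch_tip [([20.0, 375.0], 0.76, [0.259, 0.103])]
rasp []
rasp_tip []
creaser []
creaser_tip []
tray []
lane_mid []
knob_grip []
keeper_tip []
bottle [([381.0, 400.0], 0.85, [0.419, 0.547])]
glue_pot []
tape_dispenser []
```

View pics/top0.png

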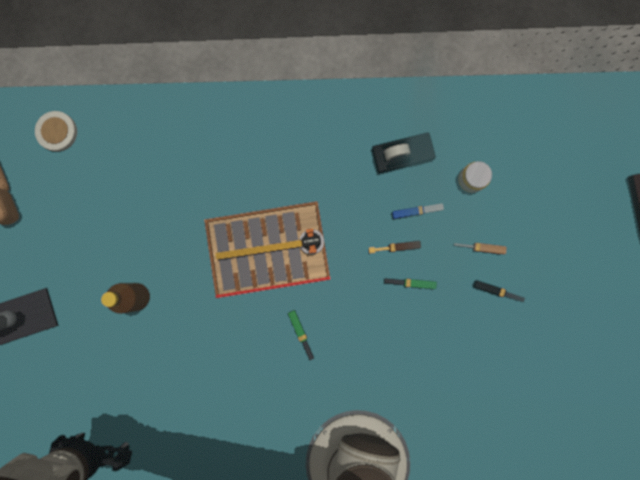

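View pics/scene0.png

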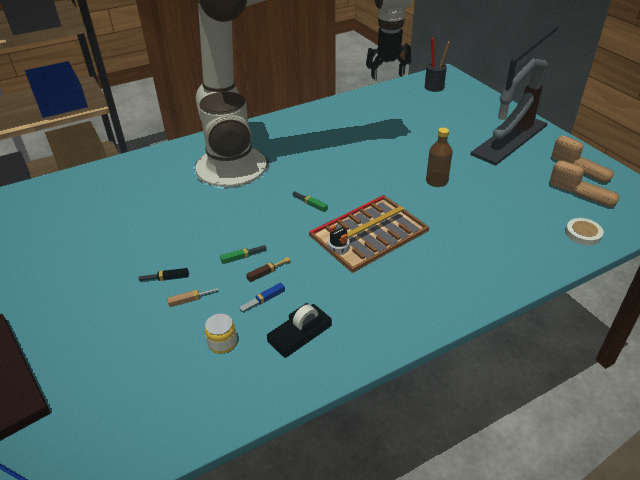

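Five tools lie right of the tray. The wanted punch is the one at world (0.43, -0.17), since the other, at (0.35, 0.14), is farther left. I'll move above the tray for a close look.

arm_command(series=[[-0.032, -0.017, 0, 0], [-0.064, -0.034, 0, 0], [-0.096, -0.051, 0, 0], [-0.128, -0.069, 0, 0], [-0.158, -0.086, 0, 0]])

```text
time: 3.2
ee_pos: [0.2646, 0.412, 0.2314]
tcp_rot: [180.0, 0.0, 166.3]
wrist_force: [-0.0, 1.2, -0.4]
opening: 0.0852
grasp_force: 0.0
```

arm_command(series=[[-0.032, -0.017, 0, 0], [-0.064, -0.034, 0, 0], [-0.096, -0.051, 0, 0], [-0.128, -0.069, 0, 0], [-0.158, -0.086, 0, 0]])

```text
time: 3.7
ee_pos: [0.3977, 0.2909, 0.2314]
tcp_rot: [180.0, 0.0, 166.3]
wrist_force: [0.1, -0.5, 0.2]
opening: 0.0855
grasp_force: 0.0
```

arm_command(series=[[-0.032, -0.017, 0, 0.12], [-0.064, -0.034, 0, 0.24], [-0.096, -0.051, 0, 0.36], [-0.128, -0.069, 0, 0.48], [-0.158, -0.086, 0, 0.6]])

```text
time: 4.2
ee_pos: [0.5309, 0.1697, 0.2313]
tcp_rot: [180.0, 0.0, 131.6]
wrist_force: [-0.3, 0.8, 0.0]
opening: 0.0855
grasp_force: 0.0
```

arm_command(series=[[0, 0, 0, 0.14], [0, 0, 0, 0.28], [0, 0, 0, 0.42], [0, 0, 0, 0.56], [0, 0, 0, 0.64]])

```text
time: 4.7
ee_pos: [0.5298, 0.171, 0.2312]
tcp_rot: [-180.0, -0.0, 94.9]
wrist_force: [-0.3, -0.7, -0.2]
opening: 0.0852
grasp_force: 0.0
```

```bash
cat >> h.py <<'E'
def state():
    o=bot.get_obs(); print('t',o['time'],'q',o['q'].round(1),'tcp',o['ee_pos'].round(4),'rpy',np.round(o['tcp_rot'],2),'open',round(o['opening'],4),'F',np.round(o['wrist_force'],1),'gf',round(o['grasp_force'],1)); return o
def delta(x,y,z,yaw=None):
    o=bot.get_obs(); Rm=R.from_euler('xyz',o['tcp_rot'],degrees=True).as_matrix()
    d=Rm.T@(np.array([x,y,z])-o['ee_pos'])
    turn=None if yaw is None else np.radians((o['tcp_rot'][2]-yaw+180)%360-180)
    print('shift',d.round(4),'turn',None if turn is None else round(turn,4), 'half-turn alt',None if turn is None else round((turn+np.pi/2)%np.pi-np.pi/2,4))
E
python3 - <<'E'
from h import *
state()
c=cam('wrist'); cv2.imwrite('pics/w1.png',c['img'])
for m,z in [('tray',0),('lane_mid',.006),('knob_grip',.056),('keeper_tip',.036)]:
    print(m,[(np.round(x['location']).tolist(),round(x['confidence'],2),ray(c,x['location'],z).round(4)[:2].tolist()) for x in bot.mark_of('wrist',m)])
E
```

```text
t 4.7 q [ 17.9   5.9  11.1  95.2   0.  103. ] tcp [0.5298 0.171  0.2312] rpy [-180.    -0.    94.9] open 0.0852 F [-0.3 -0.7 -0.2] gf 0.0
tray [([330.0, 162.0], 0.58, [0.5363, 0.2134]), ([236.0, 434.0], 0.34, [0.4387, -0.1752])]
lane_mid [([328.0, 140.0], 0.87, [0.5322, 0.2355]), ([331.0, 166.0], 0.39, [0.5379, 0.21])]
knob_grip [([338.0, 279.0], 0.91, [0.5533, 0.1028])]
keeper_tip [([328.0, 16.0], 0.76, [0.5218, 0.3393])]
```

View pics/w1.png

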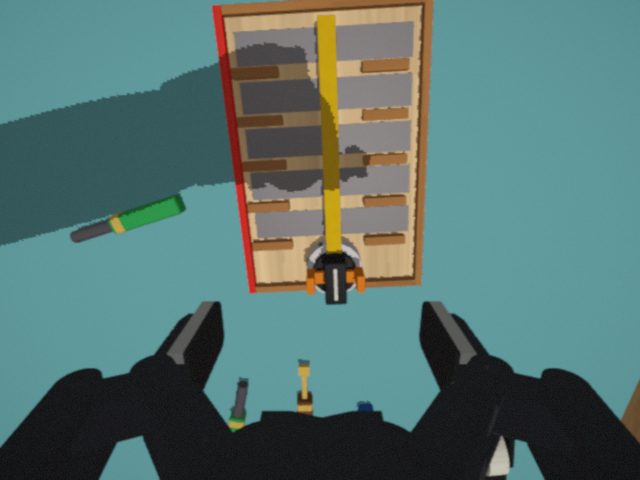

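The tray is clear: red rim from (216,8) to (251,292), brown rim from (432,0) to (421,284). The knob is at about (336,280), with orange tabs at (312,284) and (360,281). I'll fit the tray pose to the corners.

```bash
cat >> h.py <<'E'
def fit2d(A,B):
    A=np.array(A);B=np.array(B);a=A-A.mean(0);b=B-B.mean(0)
    th=np.arctan2((a[:,0]*b[:,1]-a[:,1]*b[:,0]).sum(),(a*b).sum())
    Rm=np.array([[np.cos(th),-np.sin(th)],[np.sin(th),np.cos(th)]])
    t=B.mean(0)-Rm@A.mean(0); print('fit th',np.degrees(th).round(2),'t',t.round(4),'res mm',((A@Rm.T+t-B)*1e3).round(1).tolist()); return th,t
E
python3 - <<'E'
from h import *
c=cam('wrist')
pix=[(216,8),(251,292),(421,284)]; tr=[(-.1,.145),(-.1,-.145),(.1,-.145)]
th,t=fit2d(tr,[ray(c,p,.016)[:2] for p in pix])
Rm=np.array([[np.cos(th),-np.sin(th)],[np.sin(th),np.cos(th)]])
k=Rm@[0,-.114]+t; print('knob',k, 'tabs mid', ray(c,(336,277),.068)[:2])
# knob detection
print([ray(c,x['location'],.056)[:2].round(4) for x in bot.mark_of('wrist','knob_grip')])
delta(k[0],k[1],.2,np.degrees(th)-90)
E
```

```text
fit th 8.1 t [0.5369 0.215 ] res mm [[-2.0, 3.5], [-0.7, -1.6], [2.7, -1.8]]
knob [0.55294857 0.10218527] tabs mid [0.55050285 0.1110622 ]
[array([0.5501, 0.1015])]
shift [-0.0707  0.0167  0.0313] turn 3.0927 half-turn alt -0.0489
```

arm_command(series=[[-0.014, 0.003, 0, -0.13], [-0.028, 0.006, 0, -0.26], [-0.042, 0.01, 0, -0.39], [-0.056, 0.013, 0, -0.52], [-0.071, 0.017, 0, -0.64]])

```text
time: 5.55
ee_pos: [0.5533, 0.1014, 0.2313]
tcp_rot: [180.0, -0.0, 132.3]
wrist_force: [-0.1, -0.2, 0.7]
opening: 0.0858
grasp_force: 0.0
```

arm_command(series=[[0, 0, 0, -0.13], [0, 0, 0, -0.26], [0, 0, 0, -0.39], [0, 0, 0, -0.52], [0, 0, 0, -0.64]])

```text
time: 6.05
ee_pos: [0.5532, 0.1019, 0.2313]
tcp_rot: [-180.0, -0.0, 168.9]
wrist_force: [0.8, -0.6, -0.2]
opening: 0.0853
grasp_force: 0.0
```

arm_command(series=[[0, 0, 0, -0.13], [0, 0, 0, -0.26], [0, 0, 0, -0.39], [0, 0, 0, -0.52], [0, 0, 0, -0.64]])

```text
time: 6.55
ee_pos: [0.5532, 0.1019, 0.2313]
tcp_rot: [-180.0, -0.0, -154.4]
wrist_force: [-0.9, 0.9, -0.1]
opening: 0.0856
grasp_force: 0.0
```

arm_command(series=[[0, 0, 0, -0.13], [0, 0, 0, -0.26], [0, 0, 0, -0.39], [0, 0, 0, -0.52], [0, 0, 0, -0.64]])

```text
time: 7.05
ee_pos: [0.5532, 0.1019, 0.2313]
tcp_rot: [180.0, 0.0, -117.7]
wrist_force: [0.4, 1.0, 0.3]
opening: 0.0852
grasp_force: 0.0
```

arm_command(series=[[0, 0, 0, -0.13], [0, 0, 0, -0.26], [0, 0, 0, -0.39], [0, 0, 0, -0.52], [0, 0, 0, -0.63]])

```text
time: 7.55
ee_pos: [0.5532, 0.1019, 0.2313]
tcp_rot: [-180.0, 0.0, -81.6]
wrist_force: [-0.5, -0.2, -0.6]
opening: 0.0853
grasp_force: 0.0
```

Run:
```python
from h import *
state()
c=cam('wrist'); cv2.imwrite('pics/w2.png',c['img'])
for m,z in [('tray',0),('lane_mid',.006),('knob_grip',.056),('keeper_tip',.036)]:
    print(m,[(np.round(x['location']).tolist(),round(x['confidence'],2),ray(c,x['location'],z).round(4)[:2].tolist()) for x in bot.mark_of('wrist',m)])
```

```text
t 7.55 q [ 10.4   6.7  12.   95.2   0.  -87.9] tcp [0.5532 0.1019 0.2313] rpy [-180.      0.    -81.64] open 0.0853 F [-0.5 -0.2 -0.6] gf 0.0
tray [([322.0, 292.0], 0.95, [0.5368, 0.2144])]
lane_mid [([323.0, 312.0], 0.9, [0.5321, 0.2378])]
knob_grip [([328.0, 210.0], 0.86, [0.5477, 0.0991])]
keeper_tip [([320.0, 399.0], 0.83, [0.5207, 0.3401])]
```

View pics/w2.png

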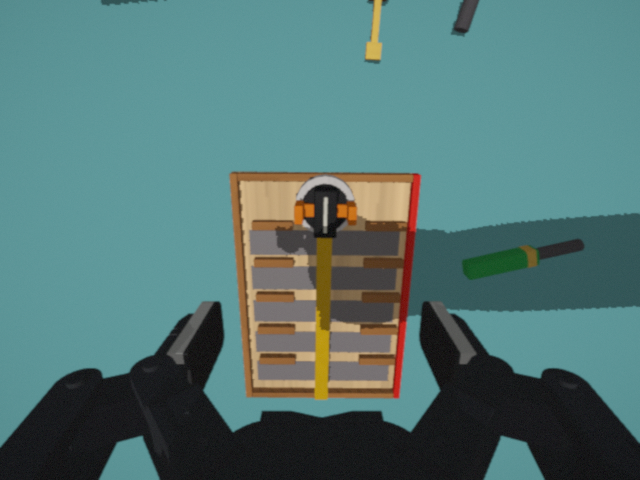

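All four tray corners are in view at (231,173), (420,175), (248,398) and (400,397). The tabs are at (299,212) and (352,212).

Run:
```python
from h import *
c=cam('wrist')
pix=[(231,173),(420,175),(248,398),(400,397)]; tr=[(.1,-.145),(-.1,-.145),(.1,.145),(-.1,.145)]
th,t=fit2d(tr,[ray(c,p,.016)[:2] for p in pix])
Rm=np.array([[np.cos(th),-np.sin(th)],[np.sin(th),np.cos(th)]])
k=Rm@[0,-.114]+t; print('knob',k,'tabs mid',ray(c,(325.5,212),.066)[:2])
b=ray(c,(324,240),.039)[:2]-ray(c,(321,398),.039)[:2]; print('bar th',np.degrees(np.arctan2(b[0],-b[1])))
# wood disc: tabs angle
a=ray(c,(299,212),.066)-ray(c,(352,212),.066); print('tab th',np.degrees(np.arctan2(a[1],a[0])))
delta(k[0],k[1],.039,np.degrees(th)-90)
```

```text
fit th 7.66 t [0.5345 0.2138] res mm [[2.2, 0.3], [-1.7, -1.8], [1.2, -0.1], [-1.6, 1.7]]
knob [0.54973749 0.10082291] tabs mid [0.55039864 0.09861742]
bar th 6.9238188008965675
tab th 7.814315398106359
shift [0.0006 0.0036 0.1923] turn 0.0035 half-turn alt 0.0035
```

arm_command(series=[[0, 0.0025, 0.04, 0], [0, 0.0025, 0.08, 0], [0, 0.0025, 0.12, 0], [0, 0.0025, 0.15, 0], [0, 0.0025, 0.17, 0]], hand=0.08)

```text
time: 8.35
ee_pos: [0.5495, 0.1013, 0.0586]
tcp_rot: [179.8, -0.0, -82.1]
wrist_force: [0.4, -0.3, -0.1]
opening: 0.08
grasp_force: 0.0
```

arm_command(series=[[0, 0, 0.008, 0], [0, 0, 0.015, 0], [0, 0, 0.019, 0], [0, 0, 0.019, 0], [0, 0, 0.019, 0]])

```text
time: 8.85
ee_pos: [0.5512, 0.1016, 0.0432]
tcp_rot: [-179.9, 0.0, -82.0]
wrist_force: [-0.4, 0.1, 0.3]
opening: 0.0801
grasp_force: 0.0
```

arm_command(series=[[0, 0, 0, 0], [0, 0, 0, 0], [0, 0, 0, 0], [0, 0, 0, 0], [0, 0, 0, 0]], hand=0.036, grip_force=30)

```text
time: 9.35
ee_pos: [0.55, 0.1015, 0.0438]
tcp_rot: [180.0, 0.0, -82.0]
wrist_force: [-9.1, -2.2, 13.4]
opening: 0.0374
grasp_force: 30.5
```

arm_command(series=[[0, 0, 0, 0], [0, 0, 0, 0], [0, 0, 0, 0], [0, 0, 0, 0], [0, 0, 0, 0]])

```text
time: 9.85
ee_pos: [0.55, 0.1015, 0.0438]
tcp_rot: [180.0, 0.0, -82.0]
wrist_force: [-8.6, -1.9, 14.0]
opening: 0.0373
grasp_force: 30.4
```

arm_command(series=[[0, 0.0005, -0.001, 0], [0, 0.001, -0.002, 0], [0, 0.001, -0.002, 0], [0, 0.001, -0.002, 0.05], [0, 0.001, -0.002, 0.1]])

```text
time: 10.35
ee_pos: [0.5498, 0.1014, 0.0441]
tcp_rot: [-180.0, -0.0, -87.8]
wrist_force: [0.4, 0.8, -1.7]
opening: 0.0372
grasp_force: 32.3
```

arm_command(series=[[0, 0, 0, 0.07], [0, 0, 0, 0.14], [0, 0, 0, 0.21], [0, 0, 0, 0.28], [0, 0, 0, 0.35]])

```text
time: 10.85
ee_pos: [0.5499, 0.1014, 0.0441]
tcp_rot: [-180.0, -0.0, -108.0]
wrist_force: [0.9, 0.0, -1.2]
opening: 0.0367
grasp_force: 32.3
```

Run:
```python
from h import *
o=state(); print(o['torque'])
c=cam('top'); cv2.imwrite('pics/t2.png',cv2.resize(c['img'][150:330,180:420],None,fx=3,fy=3))
```

```text
t 10.85 q [ 10.5   6.8  -8.7  74.5  -0.  -61.6] tcp [0.5499 0.1014 0.0441] rpy [-179.99   -0.   -107.96] open 0.0367 F [ 0.9  0.  -1.2] gf 32.3
[-0.03065236 -0.19103415  0.07626172]
```

View pics/t2.png

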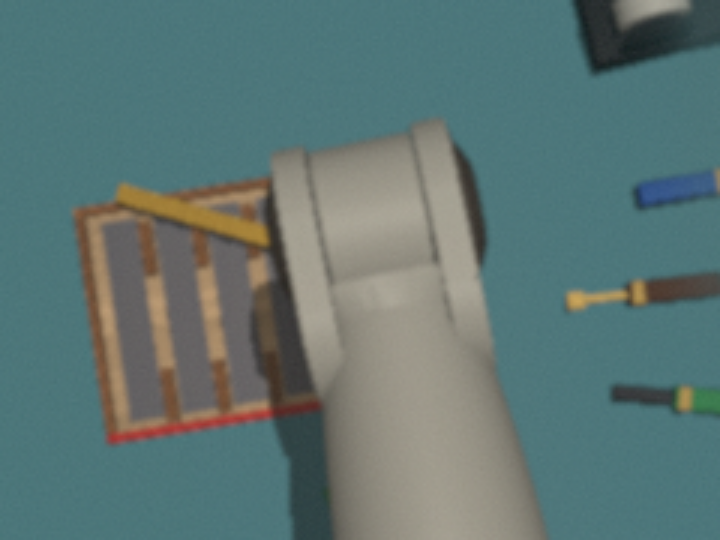

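The bar has swung about 26°, so the knob is turning. I'll continue to the stop.

arm_command(series=[[0, 0, 0, 0.07], [0, 0, 0, 0.14], [0, 0, 0, 0.21], [0, 0, 0, 0.28], [0, 0, 0, 0.35]])

```text
time: 11.4
ee_pos: [0.5498, 0.1014, 0.044]
tcp_rot: [-180.0, -0.0, -127.9]
wrist_force: [1.3, 0.7, -2.4]
opening: 0.0374
grasp_force: 30.7
```

arm_command(series=[[0, 0, 0, 0.07], [0, 0, 0, 0.14], [0, 0, 0, 0.21], [0, 0, 0, 0.28], [0, 0, 0, 0.35]])

```text
time: 11.9
ee_pos: [0.5498, 0.1013, 0.044]
tcp_rot: [-180.0, -0.0, -148.0]
wrist_force: [2.3, -0.1, -2.4]
opening: 0.0371
grasp_force: 30.7
```

arm_command(series=[[0, 0, 0, 0.07], [0, 0, 0, 0.14], [0, 0, 0, 0.21], [0, 0, 0, 0.27], [0, 0, 0, 0.27]])

```text
time: 12.4
ee_pos: [0.5498, 0.1013, 0.044]
tcp_rot: [-180.0, -0.0, -163.3]
wrist_force: [2.3, -0.7, -3.0]
opening: 0.037
grasp_force: 30.7
```

Run:
```python
from h import *
o=state(); print(o['torque'])
```

```text
t 12.4 q [10.5  6.8 -8.7 74.5 -0.  -6.2] tcp [0.5498 0.1013 0.044 ] rpy [-1.7998e+02 -1.0000e-02 -1.6332e+02] open 0.037 F [ 2.3 -0.7 -3. ] gf 30.7
[-0.28580868 -0.36476905  0.50356762]
```

The z torque rose to 0.5 N·m, so the knob is against its stop. I'll release, lift and check.

arm_command(series=[[0, 0, 0, 0], [0, 0, 0, 0], [0, 0, 0, 0], [0, 0, 0, 0], [0, 0, 0, 0]], hand=0.085)

```text
time: 12.9
ee_pos: [0.5499, 0.1015, 0.0447]
tcp_rot: [-180.0, 0.0, -163.4]
wrist_force: [-0.1, 1.0, -0.6]
opening: 0.0851
grasp_force: 0.0
```

arm_command(series=[[0, 0, -0.03, 0], [0, 0, -0.07, 0], [0, 0, -0.11, 0], [0, 0, -0.15, 0], [0, 0, -0.19, 0]])

```text
time: 13.4
ee_pos: [0.5495, 0.1014, 0.2363]
tcp_rot: [-180.0, 0.0, -163.4]
wrist_force: [-0.2, 0.3, 0.3]
opening: 0.0851
grasp_force: 0.0
```

Run:
```python
from h import *
o=state()
c=cam('wrist'); cv2.imwrite('pics/w3.png',c['img'])
k=np.array([.5506,.1013])
for m,z in [('tray',0),('lane_mid',.006),('knob_grip',.056),('keeper_tip',.036)]:
    for x in bot.mark_of('wrist',m):
        P=ray(c,x['location'],z)[:2]; print(m,round(x['confidence'],2),np.round(x['location']),P.round(4),'ang from knob',np.degrees(np.arctan2(*(P-k)[::-1])).round(1))
```

```text
t 13.4 q [10.5  6.3 12.  95.7  0.  -6.2] tcp [0.5495 0.1014 0.2363] rpy [-1.8000e+02  4.0000e-02 -1.6336e+02] open 0.0851 F [-0.2  0.3  0.3] gf 0.0
tray 0.64 [419. 214.] [0.5348 0.2134] ang from knob 98.0
lane_mid 0.92 [439. 217.] [0.5306 0.2339] ang from knob 98.6
lane_mid 0.16 [320. 211.] [0.562  0.1037] ang from knob 12.0
knob_grip 0.85 [323. 211.] [0.5498 0.1033] ang from knob 112.4
keeper_tip 0.82 [326. 396.] [0.7794 0.1768] ang from knob 18.3
```

View pics/w3.png

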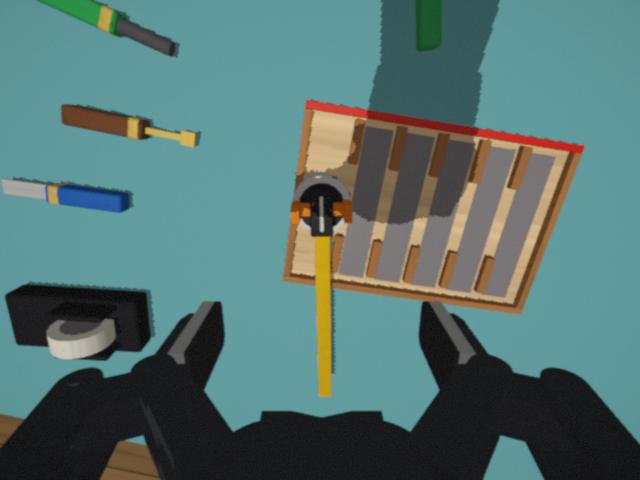

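The bar is fully open: knob at (321,210), bar tip at (325,396), about 80° from closed. Both tabs stand out at (295,211) and (348,211). Next I'll look at the tools.

arm_command(series=[[0.023, -0.041, 0, -0.13], [0.046, -0.082, 0, -0.26], [0.068, -0.124, 0, -0.39], [0.091, -0.165, 0, -0.52], [0.114, -0.207, 0, -0.64]])

```text
time: 14.15
ee_pos: [0.4985, -0.131, 0.2327]
tcp_rot: [179.9, -0.0, -126.4]
wrist_force: [1.0, -1.3, 0.5]
opening: 0.0851
grasp_force: 0.0
```

arm_command(series=[[0, 0, 0, -0.13], [0, 0, 0, -0.26], [0, 0, 0, -0.39], [0, 0, 0, -0.52], [0, 0, 0, -0.64]])

```text
time: 14.65
ee_pos: [0.4991, -0.1295, 0.2325]
tcp_rot: [179.8, 0.0, -89.7]
wrist_force: [0.2, -1.3, -0.7]
opening: 0.0851
grasp_force: 0.0
```

```bash
cat >> h.py <<'E'
def look(cn='wrist',names=NAMES,near=None,zb=.01):
    c=cam(cn); out={}
    for n in names:
        a=[(x['confidence'],ray(c,x['location'],zb)[:2]) for x in bot.mark_of(cn,n)]
        b=[(x['confidence'],ray(c,x['location'],zb)[:2]) for x in bot.mark_of(cn,n+'_tip')]
        best=None
        for ca,A in a:
            for cb,B in b:
                L=np.linalg.norm(B-A)
                if abs(L-.09)<.02 and ca*cb>.1 and (n!='punch' or A[1]<0.02 or cn=='any'):
                    if best is None or ca*cb>best[0]: best=(ca*cb,A,B,L)
        if best: print(n,'conf %.2f'%best[0],best[1].round(4),'phi %.1f'%np.degrees(np.arctan2(*(best[2]-best[1])[::-1])),'L %.3f'%best[3]); out[n]=best
        else: print(n,'?',[(round(p,2),q.round(3).tolist()) for p,q in a],[(round(p,2),q.round(3).tolist()) for p,q in b])
    return c,out
E
python3 - <<'E'
from h import *
o=state()
c,_=look(); cv2.imwrite('pics/w4.png',c['img'])
E
```

```text
t 14.65 q [ -14.5    0.4    5.5   95.2    0.  -104.8] tcp [ 0.4991 -0.1295  0.2325] rpy [ 1.7985e+02  4.0000e-02 -8.9740e+01] open 0.0851 F [ 0.2 -1.3 -0.7] gf 0.0
awl ? [] [(0.9, [0.538, -0.257])]
knife conf 0.65 [ 0.6203 -0.1427] phi -83.5 L 0.090
punch conf 0.48 [ 0.4388 -0.1671] phi 85.2 L 0.091
rasp ? [] [(0.64, [0.629, -0.23])]
creaser conf 0.46 [ 0.5317 -0.1358] phi 91.5 L 0.087
```

View pics/w4.png

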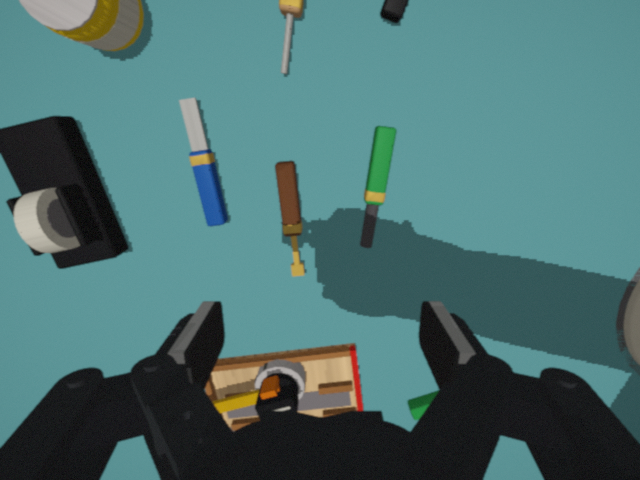

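Knife (butt 216,224; tip 189,99), creaser (286,163; 298,275) and punch (385,127; 367,246) are clear. I'll use the pixel ends for the angles.

```bash
cat >> h.py <<'E'
def ends(c,butt,tip,zt=.01):
    # butt: pixel of the top edge midpoint of butt (z=.02); tip at axis height
    B=ray(c,butt,.02)[:2]; T=ray(c,tip,zt)[:2]; d=(T-B); L=np.linalg.norm(d); d/=L
    ctr=B+d*(.04+(L-.13)/2); phi=np.degrees(np.arctan2(d[1],d[0])); print('ends: ctr',ctr.round(4),'phi %.1f L %.3f'%(phi,L)); return ctr,phi
E
python3 - <<'E'
from h import *
c=cam('wrist')
k=ends(c,(216,223),(189,99)); p=ends(c,(385,128),(367,246)); r=ends(c,(286,164),(298,275))
delta(r[0][0],r[0][1],.2,r[1]+180)
E
```

```text
ends: ctr [ 0.6196 -0.1458] phi -82.0 L 0.127
ends: ctr [ 0.4406 -0.1665] phi 84.9 L 0.128
ends: ctr [ 0.5338 -0.1311] phi 93.9 L 0.129
shift [ 0.0015 -0.034   0.0343] turn -0.0684 half-turn alt -0.0684
```

arm_command(series=[[0.0035, -0.034, 0.03, -0.05], [0.0035, -0.034, 0.06, -0.05], [0.0035, -0.034, 0.09, -0.05], [0.0035, -0.034, 0.12, -0.05], [0.0035, -0.034, 0.15, -0.05]], hand=0.06, grip_force=60)

```text
time: 15.75
ee_pos: [0.5337, -0.133, 0.083]
tcp_rot: [-180.0, -0.0, -87.2]
wrist_force: [-0.2, -1.2, -0.9]
opening: 0.0602
grasp_force: 0.0
```

Run:
```python
from h import *
o=state()
c,o=look(names=['creaser'])
cv2.imwrite('pics/w5.png',c['img'])
```

```text
t 15.75 q [ -14.     4.7   -6.6   78.7   -0.  -106.8] tcp [ 0.5337 -0.133   0.083 ] rpy [-180.     -0.    -87.19] open 0.0602 F [-0.2 -1.2 -0.9] gf 0.0
creaser conf 0.60 [ 0.5336 -0.1346] phi 92.8 L 0.090
```

View pics/w5.png

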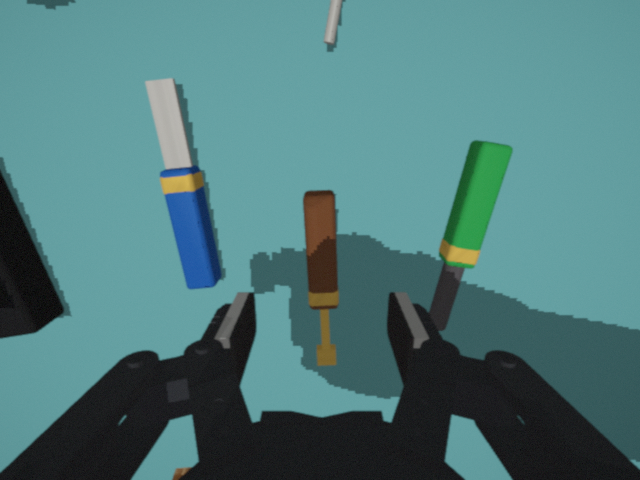

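arm_command(series=[[0.001, 0, 0.03, 0], [0.001, 0, 0.055, 0], [0.001, 0, 0.07, 0], [0.001, 0, 0.077, 0], [0.001, 0, 0.077, 0]])

```text
time: 16.4
ee_pos: [0.534, -0.1341, 0.0077]
tcp_rot: [-180.0, -0.0, -87.2]
wrist_force: [0.1, 0.7, 0.2]
opening: 0.06
grasp_force: 0.0
```

arm_command(series=[[0, 0, 0, 0], [0, 0, 0, 0], [0, 0, 0, 0], [0, 0, 0, 0], [0, 0, 0, 0]], hand=0.01)

```text
time: 16.9
ee_pos: [0.5345, -0.1343, 0.0087]
tcp_rot: [-179.9, -0.0, -87.2]
wrist_force: [-0.2, 0.6, 6.5]
opening: 0.0182
grasp_force: 58.9
```

arm_command(series=[[0, 0, -0.01, 0], [0, 0, -0.04, 0], [0, 0, -0.08, 0], [0, 0, -0.12, 0], [0, 0, -0.16, 0]])

```text
time: 17.4
ee_pos: [0.5333, -0.134, 0.1695]
tcp_rot: [-180.0, -0.0, -87.2]
wrist_force: [1.4, 0.2, -0.7]
opening: 0.0182
grasp_force: 58.3
```

arm_command(series=[[-0.035, 0.001, 0, 0], [-0.07, 0.002, 0, 0], [-0.11, 0.003, 0, 0], [-0.15, 0.003, 0, 0], [-0.185, 0.004, 0, 0]])

```text
time: 17.9
ee_pos: [0.5202, 0.0522, 0.168]
tcp_rot: [-180.0, 0.0, -87.2]
wrist_force: [0.6, -0.1, -0.9]
opening: 0.0179
grasp_force: 58.4
```

arm_command(series=[[-0.035, 0.001, 0, 0.12], [-0.07, 0.002, 0, 0.25], [-0.11, 0.003, 0, 0.38], [-0.15, 0.003, 0, 0.51], [-0.182, 0.004, 0, 0.64]])

```text
time: 18.4
ee_pos: [0.5071, 0.2341, 0.1679]
tcp_rot: [-180.0, 0.0, -124.1]
wrist_force: [0.8, 0.5, -1.3]
opening: 0.0182
grasp_force: 58.4
```

arm_command(series=[[0, 0, 0, 0.13], [0, 0, 0, 0.26], [0, 0, 0, 0.39], [0, 0, 0, 0.52], [0, 0, 0, 0.64]])

```text
time: 18.9
ee_pos: [0.5074, 0.2321, 0.1678]
tcp_rot: [180.0, -0.0, -160.8]
wrist_force: [0.3, 0.7, -0.7]
opening: 0.0179
grasp_force: 58.4
```

arm_command(series=[[0, 0, 0.02, 0.1], [0, 0, 0.04, 0.2], [0, 0, 0.06, 0.207], [0, 0, 0.08, 0.207], [0, 0, 0.09, 0.207]])

```text
time: 19.4
ee_pos: [0.5069, 0.2317, 0.076]
tcp_rot: [-180.0, -0.1, -172.4]
wrist_force: [-0.2, -0.3, -1.3]
opening: 0.0186
grasp_force: 58.4
```

```bash
cat >> h.py <<'E'
TH=7.6; T0=np.array([.5355,.2143])
def tray(x,y):
    a=np.radians(TH); return np.array([[np.cos(a),-np.sin(a)],[np.sin(a),np.cos(a)]])@[x,y]+T0
def untray(P):
    a=np.radians(TH); return np.array([[np.cos(a),np.sin(a)],[-np.sin(a),np.cos(a)]])@(np.array(P)[:2]-T0)
E
python3 - <<'E'
from h import *
o=state(); zt=o['ee_pos'][2]
P=tray(-.025,.022); delta(P[0],P[1],.012,187.6)
c,o=look(names=['creaser'],zb=zt+.004); cv2.imwrite('pics/w6.png',c['img'])
E
```

```text
t 19.4 q [24.6  5.9 -6.1 78.1  0.  16.9] tcp [0.5069 0.2317 0.076 ] rpy [-1.7997e+02 -1.1000e-01 -1.7237e+02] open 0.0186 F [-0.2 -0.3 -1.3] gf 58.4
shift [-0.0012  0.001   0.064 ] turn 0.0005 half-turn alt 0.0005
creaser ? [(0.6, [0.506, 0.232])] []
```

View pics/w6.png

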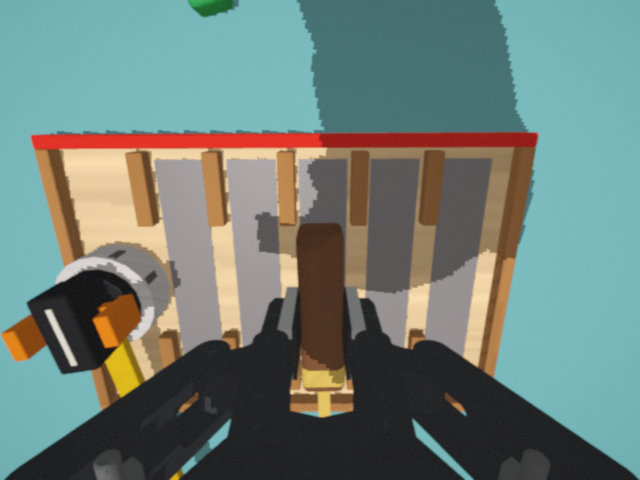

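The creaser is held level over the middle lane (handle column 320, lane 323), butt towards the red rim. I'll lower and release it.

arm_command(series=[[-0.001, 0.001, 0.02, 0], [-0.001, 0.001, 0.04, 0], [-0.001, 0.001, 0.053, 0], [-0.001, 0.001, 0.059, 0], [-0.001, 0.001, 0.061, 0]])

```text
time: 20.05
ee_pos: [0.5086, 0.2332, 0.0165]
tcp_rot: [180.0, 0.0, -172.4]
wrist_force: [0.0, -0.3, -0.0]
opening: 0.0184
grasp_force: 58.4
```

arm_command(series=[[0, 0, 0, 0], [0, 0, 0, 0], [0, 0, 0, 0], [0, 0, 0, 0], [0, 0, 0, 0]], hand=0.032)

```text
time: 20.55
ee_pos: [0.5086, 0.2333, 0.0166]
tcp_rot: [180.0, 0.0, -172.4]
wrist_force: [-0.5, 0.7, 0.0]
opening: 0.0322
grasp_force: 0.0
```

arm_command(series=[[0, 0, -0.01, 0], [0, 0, -0.04, 0], [0, 0, -0.08, 0], [0, 0, -0.12, 0], [0, 0, -0.16, 0]])

```text
time: 21.05
ee_pos: [0.5082, 0.2331, 0.1788]
tcp_rot: [180.0, 0.0, -172.4]
wrist_force: [0.6, 0.5, -0.1]
opening: 0.0324
grasp_force: 0.0
```

Run:
```python
from h import *
state()
c,r=look(names=['creaser'],zb=.016)
if r: print(untray(r['creaser'][1]),untray(r['creaser'][2]))
c,r=look('top',['knife','awl','punch','rasp'])
delta(.44,-.167,.17,84.9+180)
```

```text
t 21.05 q [24.6  5.4  4.7 89.3 -0.  17. ] tcp [0.5082 0.2331 0.1788] rpy [ 1.7999e+02  4.0000e-02 -1.7237e+02] open 0.0324 F [ 0.6  0.5 -0.1] gf 0.0
creaser conf 0.56 [0.507  0.2311] phi 7.9 L 0.093
[-0.02604376  0.02037436] [0.06672941 0.02090279]
knife conf 0.45 [ 0.6225 -0.1427] phi -83.6 L 0.082
awl conf 0.52 [ 0.5317 -0.3495] phi 88.0 L 0.095
punch conf 0.69 [ 0.4353 -0.177 ] phi 79.4 L 0.098
rasp conf 0.39 [ 0.422  -0.3505] phi -102.4 L 0.082
shift [ 0.1208 -0.3875  0.0059] turn -1.3485 half-turn alt -1.3485
```

arm_command(series=[[0.012, -0.038, 0, 0], [0.024, -0.077, 0, 0], [0.036, -0.116, 0, 0], [0.048, -0.155, 0, 0], [0.06, -0.194, 0, 0]], hand=0.06)

```text
time: 22.15
ee_pos: [0.4742, 0.0315, 0.1761]
tcp_rot: [-180.0, -0.0, -172.3]
wrist_force: [0.8, -0.3, 0.0]
opening: 0.0598
grasp_force: 0.0
```

arm_command(series=[[0.012, -0.038, 0, -0.13], [0.024, -0.077, 0, -0.26], [0.036, -0.116, 0, -0.39], [0.048, -0.155, 0, -0.52], [0.061, -0.194, 0, -0.65]])

```text
time: 22.65
ee_pos: [0.4395, -0.169, 0.1762]
tcp_rot: [-180.0, 0.0, -134.8]
wrist_force: [1.2, 0.5, 0.9]
opening: 0.0599
grasp_force: 0.0
```

arm_command(series=[[0, 0, 0.02, -0.14], [0, 0, 0.04, -0.28], [0, 0, 0.06, -0.42], [0, 0, 0.08, -0.56], [0, 0, 0.08, -0.7]])

```text
time: 23.15
ee_pos: [0.4386, -0.1669, 0.0933]
tcp_rot: [179.8, 0.1, -94.7]
wrist_force: [0.4, -0.0, -0.1]
opening: 0.0597
grasp_force: 0.0
```

```bash
cat >> h.py <<'E'
def pick(n,z=.012,off=0.):
    state(); c,r=look(names=[n])
    if n in r:
        _,A,B,L=r[n]; d=(B-A)/np.linalg.norm(B-A); A=A+d*((L-.09)/2+off); phi=np.degrees(np.arctan2(d[1],d[0]))
        delta(A[0],A[1],z,phi+180)
    return c
E
python3 - <<'E'
from h import *
c=pick('punch'); cv2.imwrite('pics/w7.png',c['img'])
E
```

```text
t 23.15 q [ -20.8   -6.3  -16.3   80.2   -0.  -106.1] tcp [ 0.4386 -0.1669  0.0933] rpy [ 1.7976e+02  7.0000e-02 -9.4700e+01] open 0.0597 F [ 0.4 -0.  -0.1] gf 0.0
punch conf 0.82 [ 0.4373 -0.1674] phi 82.6 L 0.089
shift [0.0007 0.0026 0.0842] turn 0.0381 half-turn alt 0.0381
```

arm_command(series=[[0.001, 0.002, 0.03, 0.035], [0.001, 0.002, 0.06, 0.035], [0.001, 0.002, 0.075, 0.035], [0.001, 0.002, 0.081, 0.035], [0.001, 0.002, 0.081, 0.035]])

```text
time: 23.8
ee_pos: [0.4379, -0.1682, 0.0152]
tcp_rot: [180.0, 0.0, -97.2]
wrist_force: [0.1, 0.1, 0.2]
opening: 0.0598
grasp_force: 0.0
```

arm_command(series=[[0, 0, 0, 0], [0, 0, 0, 0], [0, 0, 0, 0], [0, 0, 0, 0], [0, 0, 0, 0]], hand=0.01)

```text
time: 24.3
ee_pos: [0.4387, -0.1685, 0.0166]
tcp_rot: [-179.9, -0.0, -97.0]
wrist_force: [-1.3, 1.0, 4.5]
opening: 0.0171
grasp_force: 58.5
```

arm_command(series=[[0, 0, -0.01, 0], [0, 0, -0.04, 0], [0, 0, -0.08, 0], [0, 0, -0.12, 0], [0, 0, -0.16, 0]])

```text
time: 24.8
ee_pos: [0.4377, -0.1681, 0.1777]
tcp_rot: [-180.0, -0.0, -97.0]
wrist_force: [0.1, -0.3, -0.5]
opening: 0.017
grasp_force: 58.8
```

arm_command(series=[[-0.045, -0.001, 0, 0], [-0.09, -0.002, 0, 0], [-0.135, -0.004, 0, 0], [-0.18, -0.005, 0, 0], [-0.225, -0.006, 0, 0]])

```text
time: 25.3
ee_pos: [0.4714, 0.0561, 0.1763]
tcp_rot: [-179.9, 0.0, -97.0]
wrist_force: [0.9, -0.7, -1.0]
opening: 0.0173
grasp_force: 58.9
```

arm_command(series=[[-0.045, -0.001, 0, 0.12], [-0.09, -0.002, 0, 0.25], [-0.135, -0.004, 0, 0.38], [-0.18, -0.005, 0, 0.51], [-0.223, -0.006, 0, 0.64]])

```text
time: 25.8
ee_pos: [0.5046, 0.277, 0.1761]
tcp_rot: [-180.0, 0.0, -134.0]
wrist_force: [0.9, -1.4, -0.6]
opening: 0.0171
grasp_force: 58.9
```

arm_command(series=[[0, 0, 0.02, 0.14], [0, 0, 0.04, 0.28], [0, 0, 0.06, 0.42], [0, 0, 0.08, 0.55], [0, 0, 0.09, 0.68]])

```text
time: 26.3
ee_pos: [0.504, 0.2747, 0.084]
tcp_rot: [-180.0, -0.1, -173.0]
wrist_force: [-0.7, 0.6, -0.5]
opening: 0.0174
grasp_force: 58.9
```

Run:
```python
from h import *
o=state(); zt=o['ee_pos'][2]
P=tray(-.025,.066); delta(P[0],P[1],.0195,187.6)
c,r=look(names=['punch'],zb=zt)
```

```text
t 26.3 q [28.6  8.  -2.9 79.2  0.  21.6] tcp [0.504  0.2747 0.084 ] rpy [-1.7996e+02 -1.1000e-01 -1.7297e+02] open 0.0174 F [-0.7  0.6 -0.5] gf 58.9
shift [0.0017 0.002  0.0645] turn -0.0099 half-turn alt -0.0099
punch ? [(0.95, [0.502, 0.276])] []
```

arm_command(series=[[0.0015, 0.002, 0.02, -0.01], [0.0015, 0.002, 0.04, -0.01], [0.0015, 0.002, 0.055, -0.01], [0.0015, 0.002, 0.06, -0.01], [0.0015, 0.002, 0.0625, -0.01]])

```text
time: 26.95
ee_pos: [0.5031, 0.2768, 0.023]
tcp_rot: [180.0, 0.0, -172.0]
wrist_force: [0.1, 0.2, -0.6]
opening: 0.0175
grasp_force: 58.9
```

arm_command(series=[[0, 0, 0, 0], [0, 0, 0, 0], [0, 0, 0, 0], [0, 0, 0, 0], [0, 0, 0, 0]], hand=0.032)

```text
time: 27.45
ee_pos: [0.5031, 0.2768, 0.0231]
tcp_rot: [180.0, 0.0, -172.1]
wrist_force: [-0.3, -0.2, -0.0]
opening: 0.0323
grasp_force: 0.0
```

arm_command(series=[[0, 0, -0.01, 0], [0, 0, -0.04, 0], [0, 0, -0.08, 0], [0, 0, -0.12, 0], [0, 0, -0.16, 0]])

```text
time: 27.95
ee_pos: [0.5027, 0.2766, 0.1853]
tcp_rot: [180.0, 0.0, -172.1]
wrist_force: [0.2, 0.8, 0.2]
opening: 0.0319
grasp_force: 0.0
```

Run:
```python
from h import *
state()
c,r=look(names=['creaser','punch'],zb=.016)
for n in r: print(n,untray(r[n][1]),untray(r[n][2]))
for x in bot.mark_of('wrist','punch'): print(x['confidence'],untray(ray(c,x['location'],.016)))
for x in bot.mark_of('wrist','punch_tip'): print(x['confidence'],untray(ray(c,x['location'],.016)))
c,r=look('top',['knife','awl','punch','rasp'])
delta(.62,-.144,.17,-82+180)
```

```text
t 27.95 q [28.8  7.5  7.7 90.2  0.  20.9] tcp [0.5027 0.2766 0.1853] rpy [ 1.7998e+02  4.0000e-02 -1.7208e+02] open 0.0319 F [0.2 0.8 0.2] gf 0.0
creaser ? [(0.95, [0.511, 0.235])] []
punch ? [(0.92, [0.508, 0.279])] [(0.85, [0.593, 0.291])]
0.92 [-0.01920868  0.0676304 ]
0.85 [0.06703438 0.06859626]
knife conf 0.62 [ 0.6234 -0.1453] phi -82.3 L 0.085
awl conf 0.31 [ 0.5338 -0.3355] phi 89.7 L 0.078
punch ? [(0.76, [0.498, 0.269]), (0.58, [0.345, 0.133])] [(0.95, [0.258, 0.111]), (0.67, [0.596, 0.289])]
rasp conf 0.56 [ 0.4164 -0.338 ] phi -95.1 L 0.099
shift [-0.058  -0.4328  0.0127] turn 1.5694 half-turn alt 1.5694
```

arm_command(series=[[-0.006, -0.043, 0, 0], [-0.012, -0.086, 0, 0], [-0.018, -0.13, 0, 0], [-0.023, -0.173, 0, 0], [-0.029, -0.216, 0, 0]], hand=0.06)

```text
time: 29.25
ee_pos: [0.5616, 0.0651, 0.183]
tcp_rot: [180.0, 0.0, -172.1]
wrist_force: [1.2, 0.9, -0.7]
opening: 0.0597
grasp_force: 0.0
```

arm_command(series=[[-0.006, -0.043, 0, 0.13], [-0.012, -0.086, 0, 0.26], [-0.018, -0.13, 0, 0.39], [-0.023, -0.173, 0, 0.52], [-0.029, -0.216, 0, 0.65]])

```text
time: 29.75
ee_pos: [0.6201, -0.1451, 0.1829]
tcp_rot: [180.0, 0.0, 150.4]
wrist_force: [1.2, 1.5, -0.0]
opening: 0.0599
grasp_force: 0.0
```

arm_command(series=[[0, 0, 0.01, 0.14], [0, 0, 0.02, 0.28], [0, 0, 0.03, 0.42], [0, 0, 0.04, 0.56], [0, 0, 0.05, 0.7]])

```text
time: 30.25
ee_pos: [0.6199, -0.1432, 0.1323]
tcp_rot: [-180.0, -0.0, 110.2]
wrist_force: [0.3, 0.9, 0.4]
opening: 0.0597
grasp_force: 0.0
```

arm_command(series=[[0, 0, 0.02, 0.11], [0, 0, 0.04, 0.22], [0, 0, 0.04, 0.22], [0, 0, 0.04, 0.22], [0, 0, 0.04, 0.22]])

```text
time: 30.75
ee_pos: [0.6205, -0.1433, 0.0942]
tcp_rot: [179.9, 0.0, 98.1]
wrist_force: [0.2, 0.1, -0.5]
opening: 0.0598
grasp_force: 0.0
```

Run:
```python
from h import *
pick('knife')
```

```text
t 30.75 q [-13.   16.2   7.9  81.5   0.   68.9] tcp [ 0.6205 -0.1433  0.0942] rpy [1.7991e+02 3.0000e-02 9.8110e+01] open 0.0598 F [ 0.2  0.1 -0.5] gf 0.0
knife ? [(0.97, [0.62, -0.145])] []
```

arm_command(series=[[-0.002, 0, 0.03, 0.01], [-0.002, 0, 0.06, 0.01], [-0.002, 0, 0.075, 0.01], [-0.002, 0, 0.081, 0.01], [-0.002, 0, 0.081, 0.01]])

```text
time: 31.4
ee_pos: [0.6202, -0.1451, 0.0118]
tcp_rot: [-180.0, -0.0, 97.4]
wrist_force: [0.5, -0.4, 0.5]
opening: 0.06
grasp_force: 0.0
```

arm_command(series=[[0, 0, 0, 0], [0, 0, 0, 0], [0, 0, 0, 0], [0, 0, 0, 0], [0, 0, 0, 0]], hand=0.01)

```text
time: 31.9
ee_pos: [0.621, -0.1453, 0.0133]
tcp_rot: [179.9, 0.0, 97.4]
wrist_force: [0.6, 0.0, 5.7]
opening: 0.0179
grasp_force: 59.4
```

arm_command(series=[[0, 0, -0.01, 0], [0, 0, -0.04, 0], [0, 0, -0.08, 0], [0, 0, -0.12, 0], [0, 0, -0.16, 0]])

```text
time: 32.4
ee_pos: [0.6198, -0.1451, 0.174]
tcp_rot: [180.0, 0.0, 97.4]
wrist_force: [0.9, 0.5, 0.1]
opening: 0.0177
grasp_force: 58.8
```

arm_command(series=[[0.034, -0.006, 0, 0], [0.069, -0.012, 0, 0], [0.104, -0.018, 0, 0], [0.138, -0.024, 0, 0], [0.173, -0.029, 0, 0]])

```text
time: 32.9
ee_pos: [0.5685, 0.0238, 0.1725]
tcp_rot: [180.0, 0.0, 97.4]
wrist_force: [1.2, -0.5, -1.7]
opening: 0.0177
grasp_force: 59.0
```

arm_command(series=[[0.034, -0.006, 0, -0.13], [0.069, -0.012, 0, -0.26], [0.104, -0.018, 0, -0.39], [0.138, -0.024, 0, -0.52], [0.173, -0.029, 0, -0.65]])

```text
time: 33.4
ee_pos: [0.5174, 0.1917, 0.1725]
tcp_rot: [180.0, 0.0, 134.9]
wrist_force: [0.2, 1.1, -0.7]
opening: 0.0178
grasp_force: 59.0
```

arm_command(series=[[0, 0, 0, -0.14], [0, 0, 0, -0.28], [0, 0, 0, -0.42], [0, 0, 0, -0.55], [0, 0, 0, -0.69]])

```text
time: 33.9
ee_pos: [0.518, 0.1905, 0.1724]
tcp_rot: [180.0, 0.0, 174.5]
wrist_force: [0.1, -0.2, -0.9]
opening: 0.0178
grasp_force: 59.0
```

arm_command(series=[[0, 0, 0.02, -0.11], [0, 0, 0.04, -0.22], [0, 0, 0.06, -0.22], [0, 0, 0.08, -0.22], [0, 0, 0.09, -0.22]])

```text
time: 34.4
ee_pos: [0.5174, 0.1902, 0.0805]
tcp_rot: [-180.0, -0.1, -173.2]
wrist_force: [-0.4, -0.6, -1.3]
opening: 0.0175
grasp_force: 59.0
```

Run:
```python
from h import *
o=state(); zt=o['ee_pos'][2]
P=tray(-.025,-.022); delta(P[0],P[1],.0195,187.6)
c,r=look(names=['knife'],zb=zt); cv2.imwrite('pics/w8.png',c['img'])
```

```text
t 34.4 q [20.2  5.  -6.6 78.5 -0.  13.4] tcp [0.5174 0.1902 0.0805] rpy [-1.7997e+02 -1.1000e-01 -1.7323e+02] open 0.0175 F [-0.4 -0.6 -1.3] gf 59.0
shift [ 0.0038 -0.0006  0.061 ] turn -0.0145 half-turn alt -0.0145
knife ? [(0.91, [0.514, 0.19])] []
```

View pics/w8.png

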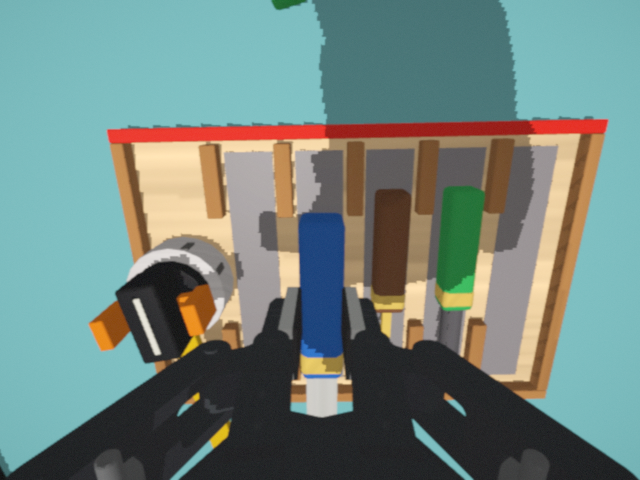

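Creaser and punch lie flat in the middle lane and lane 66. The knife (handle column 321) is over lane -22, so I'll lower it.

arm_command(series=[[0.004, -0.0005, 0.02, -0.014], [0.004, -0.0005, 0.04, -0.014], [0.004, -0.0005, 0.053, -0.014], [0.004, -0.0005, 0.059, -0.014], [0.004, -0.0005, 0.0615, -0.014]])

```text
time: 35.05
ee_pos: [0.5144, 0.1896, 0.0205]
tcp_rot: [180.0, 0.0, -172.4]
wrist_force: [0.2, -0.6, -0.7]
opening: 0.0178
grasp_force: 59.0
```

arm_command(series=[[0, 0, 0, 0], [0, 0, 0, 0], [0, 0, 0, 0], [0, 0, 0, 0], [0, 0, 0, 0]], hand=0.032)

```text
time: 35.55
ee_pos: [0.5144, 0.1896, 0.0206]
tcp_rot: [180.0, 0.0, -172.4]
wrist_force: [-0.4, -0.7, 0.7]
opening: 0.0317
grasp_force: 0.0
```

arm_command(series=[[0, 0, -0.01, 0], [0, 0, -0.04, 0], [0, 0, -0.08, 0], [0, 0, -0.12, 0], [0, 0, -0.16, 0]])

```text
time: 36.05
ee_pos: [0.514, 0.1895, 0.1828]
tcp_rot: [180.0, 0.0, -172.4]
wrist_force: [0.7, -0.1, -0.6]
opening: 0.0321
grasp_force: 0.0
```

Run:
```python
from h import *
state()
c=cam('wrist')
for n in ['knife','knife_tip']:
  for x in bot.mark_of('wrist',n): print(n,x['confidence'],untray(ray(c,x['location'],.016)))
c,r=look('top',['awl','rasp'])
delta(.533,-.34,.17,89+180)
```

```text
t 36.05 q [20.2  3.9  3.5 89.6  0.  12.7] tcp [0.514  0.1895 0.1828] rpy [ 1.7999e+02  4.0000e-02 -1.7242e+02] open 0.0321 F [ 0.7 -0.1 -0.6] gf 0.0
knife 0.89 [-0.02334029 -0.02178372]
knife 0.66 [-0.00353787  0.01983051]
knife 0.53 [ 0.06687654 -0.02248193]
knife_tip 0.95 [ 0.06437935 -0.02035555]
awl conf 0.65 [ 0.5261 -0.3427] phi 82.1 L 0.087
rasp conf 0.56 [ 0.4244 -0.3441] phi -107.6 L 0.092
shift [ 0.0506 -0.5272  0.0093] turn -1.4211 half-turn alt -1.4211
```

arm_command(series=[[0.003, -0.035, 0, 0], [0.006, -0.07, 0, 0], [0.01, -0.105, 0, 0], [0.013, -0.14, 0, 0], [0.017, -0.176, 0, 0]], hand=0.06)

```text
time: 36.95
ee_pos: [0.52, 0.0115, 0.1792]
tcp_rot: [180.0, -0.1, -172.4]
wrist_force: [0.7, 0.1, 1.0]
opening: 0.0599
grasp_force: 0.0
```

arm_command(series=[[0.003, -0.035, 0, 0], [0.006, -0.07, 0, 0], [0.01, -0.105, 0, 0], [0.013, -0.14, 0, 0], [0.017, -0.176, 0, 0]])

```text
time: 37.45
ee_pos: [0.5264, -0.1651, 0.1792]
tcp_rot: [180.0, -0.1, -172.4]
wrist_force: [0.7, 1.2, 0.1]
opening: 0.06
grasp_force: 0.0
```

arm_command(series=[[0.003, -0.035, 0, -0.13], [0.006, -0.07, 0, -0.26], [0.01, -0.105, 0, -0.39], [0.013, -0.14, 0, -0.52], [0.017, -0.176, 0, -0.65]])

```text
time: 37.95
ee_pos: [0.5328, -0.3417, 0.179]
tcp_rot: [179.9, -0.0, -134.9]
wrist_force: [0.2, -0.3, -0.3]
opening: 0.06
grasp_force: 0.0
```

arm_command(series=[[0, 0, 0.02, -0.14], [0, 0, 0.04, -0.28], [0, 0, 0.06, -0.42], [0, 0, 0.07, -0.56], [0, 0, 0.08, -0.7]])

```text
time: 38.45
ee_pos: [0.5325, -0.3401, 0.0981]
tcp_rot: [179.9, 0.1, -94.8]
wrist_force: [0.5, 1.3, 0.0]
opening: 0.06
grasp_force: 0.0
```

Run:
```python
from h import *
pick('awl')
```

```text
t 38.45 q [ -32.6   15.8    7.8   82.1   -0.  -117.8] tcp [ 0.5325 -0.3401  0.0981] rpy [ 1.7985e+02  8.0000e-02 -9.4750e+01] open 0.06 F [0.5 1.3 0. ] gf 0.0
awl conf 0.35 [ 0.5234 -0.3468] phi 80.8 L 0.089
shift [0.0081 0.0083 0.0868] turn 0.0691 half-turn alt 0.0691
```

arm_command(series=[[0.004, 0.004, 0.005, 0.035], [0.008, 0.008, 0.01, 0.07], [0.008, 0.008, 0.01, 0.07], [0.008, 0.008, 0.01, 0.07], [0.008, 0.008, 0.01, 0.07]])

```text
time: 39.1
ee_pos: [0.5247, -0.3479, 0.0906]
tcp_rot: [-180.0, -0.0, -99.1]
wrist_force: [0.4, 0.6, -0.0]
opening: 0.0596
grasp_force: 0.0
```

Run:
```python
from h import *
c=pick('awl'); cv2.imwrite('pics/w9.png',c['img'])
```

```text
t 39.1 q [ -33.5   15.4    6.4   81.     0.  -114.4] tcp [ 0.5247 -0.3479  0.0906] rpy [-1.7997e+02 -1.0000e-02 -9.9110e+01] open 0.0596 F [ 0.4  0.6 -0. ] gf 0.0
awl conf 0.56 [ 0.524  -0.3455] phi 80.9 L 0.089
shift [-0.0018  0.0012  0.0785] turn 0.0002 half-turn alt 0.0002
```

View pics/w9.png

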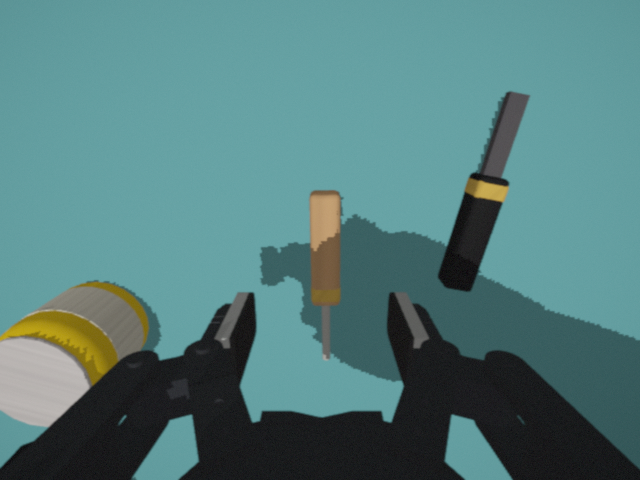

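Awl is centred between the fingers (handle at 325,245, tip at 325,357). I'll grip it and carry it to lane 110.

arm_command(series=[[-0.0015, 0.001, 0.03, 0], [-0.0015, 0.001, 0.06, 0], [-0.0015, 0.001, 0.072, 0], [-0.0015, 0.001, 0.078, 0], [-0.0015, 0.001, 0.078, 0]])

```text
time: 39.75
ee_pos: [0.5239, -0.3462, 0.0124]
tcp_rot: [180.0, 0.0, -99.1]
wrist_force: [0.2, -0.3, 0.6]
opening: 0.0601
grasp_force: 0.0
```

arm_command(series=[[0, 0, 0, 0], [0, 0, 0, 0], [0, 0, 0, 0], [0, 0, 0, 0], [0, 0, 0, 0]], hand=0.01)

```text
time: 40.25
ee_pos: [0.5246, -0.3466, 0.0137]
tcp_rot: [-179.9, -0.1, -99.1]
wrist_force: [-0.2, -0.2, 7.0]
opening: 0.0176
grasp_force: 59.3
```

arm_command(series=[[0, 0, -0.01, 0], [0, 0, -0.04, 0], [0, 0, -0.08, 0], [0, 0, -0.12, 0], [0, 0, -0.16, 0]])

```text
time: 40.75
ee_pos: [0.5235, -0.346, 0.1745]
tcp_rot: [-180.0, -0.0, -99.1]
wrist_force: [0.9, -0.6, -1.0]
opening: 0.0176
grasp_force: 58.8
```

arm_command(series=[[-0.043, 0.009, 0, 0], [-0.087, 0.018, 0, 0], [-0.13, 0.027, 0, 0], [-0.174, 0.036, 0, 0], [-0.218, 0.044, 0, 0]])

```text
time: 41.25
ee_pos: [0.5143, -0.1224, 0.173]
tcp_rot: [-180.0, 0.0, -99.1]
wrist_force: [1.1, 0.4, -1.1]
opening: 0.0176
grasp_force: 58.9
```

arm_command(series=[[-0.043, 0.009, 0, 0], [-0.087, 0.018, 0, 0], [-0.13, 0.027, 0, 0], [-0.174, 0.036, 0, 0], [-0.218, 0.044, 0, 0]])

```text
time: 41.75
ee_pos: [0.5053, 0.1, 0.1732]
tcp_rot: [-180.0, 0.0, -99.1]
wrist_force: [2.0, 0.2, -0.2]
opening: 0.0178
grasp_force: 58.9
```

arm_command(series=[[-0.043, 0.009, 0, 0.12], [-0.087, 0.018, 0, 0.25], [-0.13, 0.027, 0, 0.38], [-0.174, 0.036, 0, 0.51], [-0.218, 0.044, 0, 0.64]])

```text
time: 42.25
ee_pos: [0.4963, 0.3223, 0.1731]
tcp_rot: [-180.0, 0.0, -136.1]
wrist_force: [0.9, -0.1, 0.4]
opening: 0.0179
grasp_force: 58.9
```

arm_command(series=[[0, 0, 0.02, 0.13], [0, 0, 0.04, 0.26], [0, 0, 0.06, 0.39], [0, 0, 0.08, 0.52], [0, 0, 0.09, 0.64]])

```text
time: 42.75
ee_pos: [0.4961, 0.3201, 0.0809]
tcp_rot: [-179.9, -0.1, -172.7]
wrist_force: [0.4, -0.1, -0.7]
opening: 0.0173
grasp_force: 58.9
```

Run:
```python
from h import *
o=state(); zt=o['ee_pos'][2]
P=tray(-.025,.110); delta(P[0],P[1],.0195,187.6)
c,r=look(names=['awl'],zb=zt)
```

```text
t 42.75 q [32.8 10.3 -0.7 79.2 -0.  25.6] tcp [0.4961 0.3201 0.0809] rpy [-1.7995e+02 -1.1000e-01 -1.7272e+02] open 0.0173 F [ 0.4 -0.1 -0.7] gf 58.9
shift [-0.0002 -0.      0.0614] turn -0.0056 half-turn alt -0.0056
awl conf 0.41 [0.4943 0.3205] phi -92.3 L 0.071
```

arm_command(series=[[0, 0, 0.02, -0.005], [0, 0, 0.04, -0.005], [0, 0, 0.053, -0.005], [0, 0, 0.059, -0.005], [0, 0, 0.0615, -0.005]])

```text
time: 43.4
ee_pos: [0.4969, 0.3205, 0.021]
tcp_rot: [180.0, 0.0, -172.1]
wrist_force: [0.1, 0.3, -0.6]
opening: 0.0179
grasp_force: 58.9
```

arm_command(series=[[0, 0, 0, 0], [0, 0, 0, 0], [0, 0, 0, 0], [0, 0, 0, 0], [0, 0, 0, 0]], hand=0.026)

```text
time: 43.9
ee_pos: [0.497, 0.3206, 0.0211]
tcp_rot: [180.0, 0.0, -172.1]
wrist_force: [-0.2, -0.5, -0.2]
opening: 0.026
grasp_force: 0.0
```

arm_command(series=[[0, 0, -0.01, 0], [0, 0, -0.04, 0], [0, 0, -0.08, 0], [0, 0, -0.12, 0], [0, 0, -0.16, 0]])

```text
time: 44.4
ee_pos: [0.4966, 0.3203, 0.1833]
tcp_rot: [180.0, 0.0, -172.1]
wrist_force: [0.8, -0.1, 0.3]
opening: 0.0261
grasp_force: 0.0
```

Run:
```python
from h import *
state()
c=cam('wrist')
for n in ['awl','awl_tip']:
  for x in bot.mark_of('wrist',n): print(n,x['confidence'],untray(ray(c,x['location'],.016)))
c,r=look('top',['awl','rasp'])
delta(.424,-.343,.17,-107+180)
```

```text
t 44.4 q [32.8  9.9 10.2 90.2 -0.  25. ] tcp [0.4966 0.3203 0.1833] rpy [ 1.7998e+02  4.0000e-02 -1.7214e+02] open 0.0261 F [ 0.8 -0.1  0.3] gf 0.0
awl 0.55 [-0.02323802  0.11104433]
awl_tip 0.86 [0.06382234 0.11024658]
awl conf 0.27 [0.5076 0.3203] phi 12.8 L 0.087
rasp conf 0.65 [ 0.4211 -0.3387] phi -103.7 L 0.093
shift [ 0.1623 -0.647   0.0104] turn 2.0047 half-turn alt -1.1369
```

arm_command(series=[[0.011, -0.043, 0, 0], [0.022, -0.086, 0, 0], [0.033, -0.13, 0, 0], [0.044, -0.173, 0, 0], [0.054, -0.215, 0, 0]], hand=0.06)

```text
time: 45.3
ee_pos: [0.4717, 0.0984, 0.1798]
tcp_rot: [-180.0, -0.1, -172.1]
wrist_force: [1.5, 0.1, 0.3]
opening: 0.0598
grasp_force: 0.0
```

arm_command(series=[[0.011, -0.043, 0, 0], [0.022, -0.086, 0, 0], [0.033, -0.13, 0, 0], [0.044, -0.173, 0, 0], [0.054, -0.215, 0, 0]])

```text
time: 45.8
ee_pos: [0.4476, -0.122, 0.18]
tcp_rot: [180.0, -0.1, -172.1]
wrist_force: [1.5, 0.0, 0.2]
opening: 0.0599
grasp_force: 0.0
```

arm_command(series=[[0.011, -0.043, 0, 0.13], [0.022, -0.086, 0, 0.26], [0.033, -0.13, 0, 0.39], [0.044, -0.173, 0, 0.52], [0.054, -0.215, 0, 0.64]])

```text
time: 46.3
ee_pos: [0.4236, -0.3423, 0.1798]
tcp_rot: [180.0, -0.1, 150.9]
wrist_force: [1.5, 0.5, -0.4]
opening: 0.0601
grasp_force: 0.0
```

arm_command(series=[[0, 0, 0, 0.14], [0, 0, 0, 0.28], [0, 0, 0, 0.42], [0, 0, 0, 0.56], [0, 0, 0, 0.7]])

```text
time: 46.8
ee_pos: [0.4241, -0.3404, 0.1796]
tcp_rot: [-179.9, -0.1, 110.7]
wrist_force: [-0.5, 0.6, -0.3]
opening: 0.0599
grasp_force: 0.0
```

arm_command(series=[[0, 0, 0.02, 0.14], [0, 0, 0.04, 0.28], [0, 0, 0.06, 0.42], [0, 0, 0.07, 0.54], [0, 0, 0.08, 0.64]])

```text
time: 47.3
ee_pos: [0.4238, -0.3401, 0.0989]
tcp_rot: [-179.9, -0.1, 74.1]
wrist_force: [-0.9, 0.1, 0.6]
opening: 0.0598
grasp_force: 0.0
```

Run:
```python
from h import *
pick('rasp')
```

```text
t 47.3 q [-38.7   3.7  -5.9  80.5   0.   67.1] tcp [ 0.4238 -0.3401  0.0989] rpy [-1.7987e+02 -6.0000e-02  7.4140e+01] open 0.0598 F [-0.9  0.1  0.6] gf 0.0
rasp conf 0.50 [ 0.4238 -0.3414] phi -111.7 L 0.089
shift [-0.0008  0.0006  0.0875] turn 0.1097 half-turn alt 0.1097
```

arm_command(series=[[-0.001, 0.0005, 0.03, 0.06], [-0.001, 0.0005, 0.06, 0.06], [-0.001, 0.0005, 0.077, 0.06], [-0.001, 0.0005, 0.084, 0.06], [-0.001, 0.0005, 0.084, 0.06]])

```text
time: 47.95
ee_pos: [0.4245, -0.3415, 0.0164]
tcp_rot: [-179.9, -0.0, 71.1]
wrist_force: [-0.2, 0.1, 0.4]
opening: 0.06
grasp_force: 0.0
```

arm_command(series=[[0, 0, 0, 0], [0, 0, 0, 0], [0, 0, 0, 0], [0, 0, 0, 0], [0, 0, 0, 0]], hand=0.01)

```text
time: 48.45
ee_pos: [0.4253, -0.3422, 0.0182]
tcp_rot: [179.9, 0.0, 71.0]
wrist_force: [-0.5, 0.9, 6.8]
opening: 0.0164
grasp_force: 58.5
```

arm_command(series=[[0, 0, -0.01, 0], [0, 0, -0.04, 0], [0, 0, -0.08, 0], [0, 0, -0.12, 0], [0, 0, -0.16, 0]])

```text
time: 48.95
ee_pos: [0.4245, -0.3415, 0.1792]
tcp_rot: [180.0, 0.0, 71.0]
wrist_force: [0.6, -1.0, -0.7]
opening: 0.0161
grasp_force: 58.7
```

arm_command(series=[[0.032, -0.005, 0, 0], [0.064, -0.011, 0, 0], [0.097, -0.016, 0, 0], [0.13, -0.021, 0, 0], [0.162, -0.027, 0, 0]])

```text
time: 49.45
ee_pos: [0.4521, -0.1785, 0.1777]
tcp_rot: [179.9, -0.0, 71.0]
wrist_force: [0.7, 0.7, -1.1]
opening: 0.0166
grasp_force: 58.8
```

arm_command(series=[[0.032, -0.005, 0, 0], [0.064, -0.011, 0, 0], [0.097, -0.016, 0, 0], [0.13, -0.021, 0, 0], [0.162, -0.027, 0, 0]])

```text
time: 49.95
ee_pos: [0.4794, -0.0165, 0.1777]
tcp_rot: [179.9, -0.0, 71.0]
wrist_force: [0.7, -0.8, -0.4]
opening: 0.0162
grasp_force: 58.8
```

arm_command(series=[[0.032, -0.005, 0, -0.13], [0.064, -0.011, 0, -0.26], [0.097, -0.016, 0, -0.39], [0.13, -0.021, 0, -0.52], [0.162, -0.027, 0, -0.65]])

```text
time: 50.45
ee_pos: [0.5067, 0.1456, 0.1777]
tcp_rot: [180.0, 0.0, 108.5]
wrist_force: [0.3, 0.0, -0.4]
opening: 0.016
grasp_force: 58.7
```

arm_command(series=[[0, 0, 0, -0.14], [0, 0, 0, -0.28], [0, 0, 0, -0.42], [0, 0, 0, -0.56], [0, 0, 0, -0.7]])

```text
time: 50.95
ee_pos: [0.5065, 0.1442, 0.1776]
tcp_rot: [180.0, 0.0, 148.7]
wrist_force: [0.4, -0.6, -1.4]
opening: 0.0163
grasp_force: 58.7
```

arm_command(series=[[0, 0, 0, -0.14], [0, 0, 0, -0.28], [0, 0, 0, -0.42], [0, 0, 0, -0.56], [0, 0, 0, -0.69]])

```text
time: 51.45
ee_pos: [0.5065, 0.1441, 0.1776]
tcp_rot: [180.0, 0.0, -171.8]
wrist_force: [-1.1, 0.2, -0.5]
opening: 0.0166
grasp_force: 58.7
```

Run:
```python
from h import *
o=state(); zt=o['ee_pos'][2]
P=tray(-.037,-.066); delta(P[0],P[1],.0225,187.6)
c,r=look(names=['rasp'],zb=zt); cv2.imwrite('pics/w10.png',c['img'])
```

```text
t 51.45 q [15.9  1.  -0.1 89.   0.   7.7] tcp [0.5065 0.1441 0.1776] rpy [ 1.7999e+02  3.0000e-02 -1.7180e+02] open 0.0166 F [-1.1  0.2 -0.5] gf 58.7
shift [-0.0009 -0.0003  0.1551] turn 0.0104 half-turn alt 0.0104
rasp ? [(0.83, [0.501, 0.145])] [(0.31, [0.493, 0.116]), (0.28, [0.579, 0.012])]
```

View pics/w10.png

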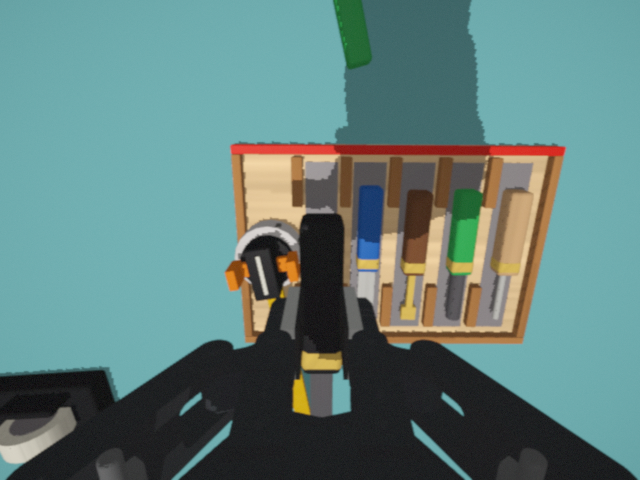

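The rasp is over the free lane beside the knob and the other four lie in their lanes. I'll lower it slowly.

arm_command(series=[[-0.001, 0, 0.03, 0.01], [-0.001, 0, 0.06, 0.01], [-0.001, 0, 0.08, 0.01], [-0.001, 0, 0.1, 0.01], [-0.001, 0, 0.11, 0.01]])

```text
time: 52.1
ee_pos: [0.5068, 0.144, 0.0653]
tcp_rot: [-180.0, -0.1, -172.9]
wrist_force: [-0.4, 0.2, -1.1]
opening: 0.0161
grasp_force: 58.8
```

arm_command(series=[[0, 0, 0.015, 0], [0, 0, 0.028, 0], [0, 0, 0.036, 0], [0, 0, 0.04, 0], [0, 0, 0.042, 0]])

```text
time: 52.6
ee_pos: [0.5077, 0.1443, 0.0247]
tcp_rot: [180.0, 0.0, -172.7]
wrist_force: [-0.1, 0.0, -1.0]
opening: 0.0165
grasp_force: 58.8
```

arm_command(series=[[0, 0, 0, 0], [0, 0, 0, 0], [0, 0, 0, 0], [0, 0, 0, 0], [0, 0, 0, 0]], hand=0.025)

```text
time: 53.1
ee_pos: [0.5077, 0.1443, 0.025]
tcp_rot: [180.0, 0.0, -172.7]
wrist_force: [-0.8, -0.4, 0.2]
opening: 0.0248
grasp_force: 0.0
```

arm_command(series=[[0, 0, -0.01, 0], [0, 0, -0.04, 0], [0, 0, -0.08, 0], [0, 0, -0.12, 0], [0, 0, -0.16, 0]])

```text
time: 53.6
ee_pos: [0.5073, 0.1442, 0.1873]
tcp_rot: [180.0, 0.0, -172.7]
wrist_force: [1.6, -0.1, 0.6]
opening: 0.0253
grasp_force: 0.0
```

Run:
```python
from h import *
state()
c=cam('wrist'); cv2.imwrite('pics/w11.png',c['img'])
for n in NAMES:
  for m in [n,n+'_tip']:
    for x in bot.mark_of('wrist',m)[:2]: print(m,round(x['confidence'],2),untray(ray(c,x['location'],.016)).round(3))
delta(.5498,.1014,.14,-163.3)
```

```text
t 53.6 q [15.9  1.1  1.2 90.   0.   8.6] tcp [0.5073 0.1442 0.1873] rpy [ 1.7999e+02  4.0000e-02 -1.7271e+02] open 0.0253 F [ 1.6 -0.1  0.6] gf 0.0
awl 0.89 [-0.026  0.107]
awl_tip 0.82 [0.063 0.106]
knife 0.61 [-0.022 -0.022]
knife_tip 0.85 [ 0.066 -0.02 ]
punch 0.97 [-0.021  0.065]
punch 0.57 [-0.201 -0.046]
punch_tip 0.92 [0.067 0.068]
punch_tip 0.32 [0.064 0.11 ]
rasp 0.7 [-0.039 -0.065]
rasp_tip 0.72 [ 0.052 -0.069]
creaser 0.95 [-0.026  0.021]
creaser_tip 0.56 [0.067 0.02 ]
shift [-0.0369 -0.0478  0.0439] turn -0.1643 half-turn alt -0.1643
```

View pics/w11.png

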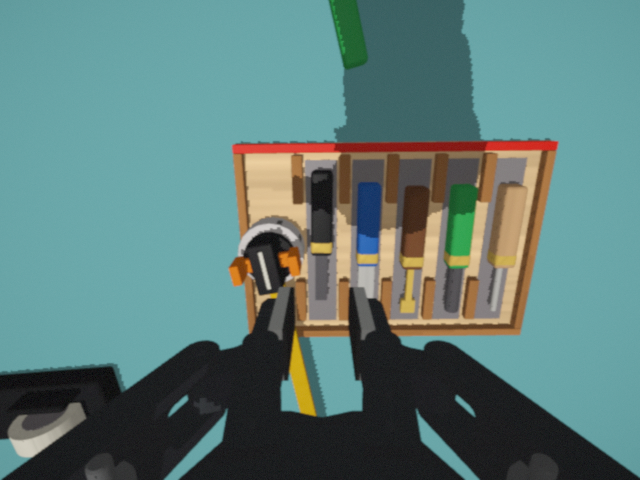

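All five tools lie flat, one to a lane, butts towards the red rim. Now I'll pinch the knob, with its tabs at (238,271) and (290,263).

arm_command(series=[[-0.01, -0.012, 0, -0.05], [-0.02, -0.024, 0.01, -0.1], [-0.03, -0.036, 0.02, -0.15], [-0.037, -0.048, 0.03, -0.17], [-0.037, -0.048, 0.04, -0.17]], hand=0.08, grip_force=30)

```text
time: 54.65
ee_pos: [0.5508, 0.1003, 0.1436]
tcp_rot: [-180.0, -0.0, -163.0]
wrist_force: [0.3, 0.7, 0.5]
opening: 0.0804
grasp_force: 0.0
```

arm_command(series=[[0, 0, 0.03, 0], [0, 0, 0.06, 0], [0, 0, 0.085, 0], [0, 0, 0.097, 0], [0, 0, 0.1, 0]])

```text
time: 55.15
ee_pos: [0.5493, 0.1015, 0.0434]
tcp_rot: [180.0, -0.1, -163.0]
wrist_force: [0.6, 0.6, 0.1]
opening: 0.0803
grasp_force: 0.0
```

Run:
```python
from h import *
state(); delta(.5498,.1014,.0455,-163)
```

```text
t 55.15 q [10.5  6.9 -8.7 74.6  0.  -6.6] tcp [0.5493 0.1015 0.0434] rpy [ 1.7998e+02 -1.4000e-01 -1.6298e+02] open 0.0803 F [0.6 0.6 0.1] gf 0.0
shift [-0.0005 -0.0002 -0.0022] turn 0.0004 half-turn alt 0.0004
```

Raise 2 mm to clear the disc, pinch, and start turning.

arm_command(series=[[0, 0, -0.002, 0], [0, 0, -0.002, 0], [0, 0, -0.002, 0], [0, 0, -0.002, 0], [0, 0, -0.002, 0]], hand=0.036)

```text
time: 55.65
ee_pos: [0.5517, 0.1018, 0.0497]
tcp_rot: [180.0, 0.2, -163.0]
wrist_force: [-2.0, 1.6, 9.7]
opening: 0.0366
grasp_force: 30.1
```

arm_command(series=[[0, 0, 0, 0], [0, 0, 0, 0], [0, 0, 0, 0], [0, 0, 0, -0.05], [0, 0, 0, -0.1]])

```text
time: 56.15
ee_pos: [0.5516, 0.102, 0.0497]
tcp_rot: [180.0, 0.2, -157.1]
wrist_force: [-3.2, 1.7, 10.4]
opening: 0.0371
grasp_force: 30.1
```

arm_command(series=[[0, 0, 0, -0.07], [0, 0, 0, -0.14], [0, 0, 0, -0.21], [0, 0, 0, -0.28], [0, 0, 0, -0.35]])

```text
time: 56.65
ee_pos: [0.5513, 0.1025, 0.0497]
tcp_rot: [-180.0, 0.2, -137.0]
wrist_force: [-5.1, 3.6, 11.5]
opening: 0.0371
grasp_force: 30.3
```

Run:
```python
from h import *
o=state(); print(o['torque'])
```

```text
t 56.65 q [ 10.5   6.6  -8.2  74.9   0.1 -32.5] tcp [0.5513 0.1025 0.0497] rpy [-179.99    0.23 -137.  ] open 0.0371 F [-5.1  3.6 11.5] gf 30.3
[ 1.06218108  1.06973412 -0.05627175]
```

arm_command(series=[[0, 0, 0, -0.07], [0, 0, 0, -0.14], [0, 0, 0, -0.21], [0, 0, 0, -0.28], [0, 0, 0, -0.35]])

```text
time: 57.15
ee_pos: [0.5508, 0.1028, 0.0497]
tcp_rot: [-180.0, 0.2, -116.9]
wrist_force: [-7.2, 7.2, 13.1]
opening: 0.0369
grasp_force: 30.6
```

arm_command(series=[[0, 0, 0, -0.07], [0, 0, 0, -0.14], [0, 0, 0, -0.21], [0, 0, 0, -0.28], [0, 0, 0, -0.35]])

```text
time: 57.65
ee_pos: [0.5502, 0.103, 0.0497]
tcp_rot: [-180.0, 0.2, -96.9]
wrist_force: [-10.0, 7.1, 15.0]
opening: 0.0369
grasp_force: 30.9
```

arm_command(series=[[0, 0, 0, -0.07], [0, 0, 0, -0.14], [0, 0, 0, -0.21], [0, 0, 0, -0.27], [0, 0, 0, -0.275]])

```text
time: 58.15
ee_pos: [0.5498, 0.1029, 0.0497]
tcp_rot: [-180.0, 0.2, -81.2]
wrist_force: [-12.6, 8.9, 15.7]
opening: 0.037
grasp_force: 31.3
```

Run:
```python
from h import *
o=state(); print(o['torque'])
```

```text
t 58.15 q [ 10.5   6.6  -8.3  75.1   0.2 -88.3] tcp [0.5498 0.1029 0.0497] rpy [-179.96    0.2   -81.18] open 0.037 F [-12.6   8.9  15.7] gf 31.3
[ 1.47664269  2.73954756 -0.53932242]
```

Torque of -0.54 N·m shows it is at the closed stop. I'll release, lift and inspect.

arm_command(series=[[0, 0, 0, 0], [0, 0, 0, 0], [0, 0, 0, 0], [0, 0, 0, 0], [0, 0, 0, 0]], hand=0.085)

```text
time: 58.65
ee_pos: [0.5508, 0.1012, 0.0472]
tcp_rot: [-180.0, -0.0, -81.3]
wrist_force: [0.6, -0.0, -0.5]
opening: 0.0855
grasp_force: 0.0
```

arm_command(series=[[0, 0, -0.03, 0], [0, 0, -0.07, 0], [0, 0, -0.11, 0], [0, 0, -0.15, 0], [0, 0, -0.19, 0]])

```text
time: 59.15
ee_pos: [0.5502, 0.1012, 0.2387]
tcp_rot: [-180.0, -0.0, -81.3]
wrist_force: [0.6, 0.6, -0.1]
opening: 0.085
grasp_force: 0.0
```

Run:
```python
from h import *
state()
c=cam('wrist'); cv2.imwrite('pics/w12.png',c['img'])
k=np.array([.5503,.1013])
for n,z in [('knob_grip',.056),('keeper_tip',.036)]:
    for x in bot.mark_of('wrist',n)[:2]:
        P=ray(c,x['location'],z)[:2]; print(n,round(x['confidence'],2),P.round(4),np.degrees(np.arctan2(*(P-k)[::-1])).round(1))
c=cam('top')
for n in ['bottle','glue_pot','tape_dispenser']:
    print(n,[(round(x['confidence'],2),ray(c,x['location'],0)[:2].round(3)) for x in bot.mark_of('top',n)[:1]])
```

```text
t 59.15 q [ 10.4   6.4  12.5  96.   -0.  -88.2] tcp [0.5502 0.1012 0.2387] rpy [-1.7997e+02 -1.0000e-02 -8.1340e+01] open 0.085 F [ 0.6  0.6 -0.1] gf 0.0
knob_grip 0.8 [0.5499 0.1021] 115.5
keeper_tip 0.61 [0.5155 0.3396] 98.3
bottle [(0.67, array([0.427, 0.549]))]
glue_pot [(0.9, array([ 0.701, -0.311]))]
tape_dispenser [(0.62, array([ 0.774, -0.133]))]
```

View pics/w12.png

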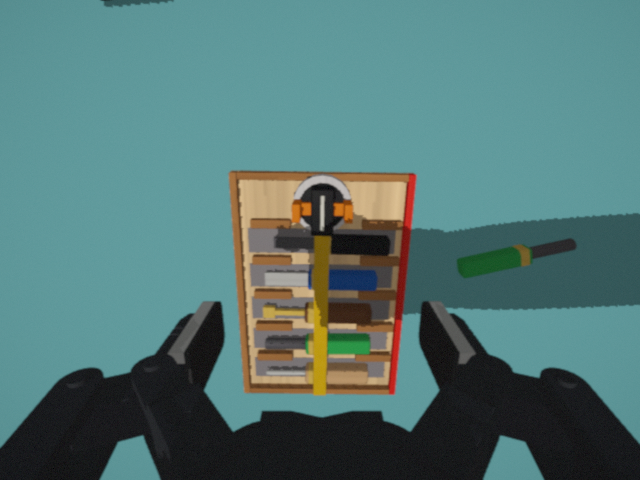

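Run:
```python
from h import *
for f in ['w2','w12']:
    im=cv2.imread(f'pics/{f}.png')[180:240,270:380]; h=cv2.cvtColor(im,cv2.COLOR_BGR2HSV)
    m=cv2.inRange(h,(5,200,120),(17,255,255)); xs=np.where(m.sum(0)>255*3)[0]; print(f,xs.min()+270,xs.max()+270)
```

```text
w2 295 355
w12 293 351
```

```bash
python3 -c "
from h import *
print(bot.job_done())"
```

```text
the job is handed in; nothing more can be done
None
```

I handed the job in at about 59 s of the 210 s allowed. All five tools lie flat, one to a lane with butts to the red rim, the bar is closed and latched with both tabs sprung out, and the bystanders were not moved; the verdict was not shown.

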